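# Fan the slide mailers along the sorting tray against the flip stop

## Robot

A 6-joint arm with a two-finger parallel gripper is mounted at the origin on a cart in front of the work surface, level with it; the furniture and walls round the work are solid. World frame = base frame: x ahead of the robot, y to its left, z up, the work surface at z = 0. Lengths are in m, angles in rad, forces in N, time in s.
With the tool pointing down it reaches from about 0.35 to 0.975 m from the base axis. Payload 4.9 kg.
Tool frame: the origin (TCP) lies at the very end of the fingers, on their centre line; the grasp point (between the pads) lies 19 mm behind it (arm.grip_depth is the distance from the TCP to the grasp point, in m); y points along the fingers, z is the direction in which the jaws open and shut, and the axes are right-handed (so a half turn about y gives the same grasp; the last joint's range is limited). The gripper opens to 85 mm and grips with 20 to 120 N. Pads are 22 mm wide; open, the fingers measure 114 mm over their backs; the gripper's body (76 mm by 85 mm) begins 54 mm behind the grasp point. The pads swing forward as they close: fully open they stand 13 mm farther back than shut.
Start: joints at [-1.268, 0.053, 1.613, -0, 1.476, -0.119], TCP at [0.256, -0.57, 0.231] pointing down, gripper open.
Joint ranges: [-3.01, 3.01], [-1.01, 2.22], [0.06, 2.58], [-1.02, 4.17], [0.09, 2.62], [-3.14, 3.14]. Speed limits (rad/s): [2.57, 2.57, 3.14, 3.14, 3.14, 3.14].

## Interface

Orientations are given as a 3x3 rotation matrix whose columns are the frame's x, y, z axes.
In Python, from bench import arm gives the robot as it stands. The module is installed in compiled form; this text tells all that it offers.
- The arm moves only by the tool step_arm, never from a script. Its argument "motion" is one flat list of numbers, 7 for each row, row after row: the shift along the tool's x, y, z in units of 25 mm (1.0 is 25 mm), then the turn, a rotation vector about the tool's x, y, z in units of 6 degrees (1.0 is 6 degrees), then the opening, from 0 (shut) to 1 (fully open). In form: [dx, dy, dz, wx, wy, wz, grip, dx, dy, dz, wx, wy, wz, grip, ...]. A call has 1 to 5 rows; each row shifts and turns the commanded pose from where the row before left it, along the tool's axes as they then stand; what a row does not reach is not made up. A row lasts 1/10 s, in which the tool goes at most 50 mm and 8.59 degrees, less where a joint would pass 70% of its speed; a pose out of reach is approached as far as the arm can. A call is refused whole if a number of a shift passes 1 or a number of a turn 1, either way. A call with a gripper value outside its range is refused whole. The fingers move at their own pace and stop on an object; "newtons" is the grip in N (left out, the last holds). Time passes only in rows, so rows that do not move let the fingers close. It gives the time, the measured TCP pose, the force and the opening at its end, in the units of the state.
- arm.sense(): the state, without advancing time (a new reading comes with each control period).
- arm.capture(name): name is "scene" or "top" or "wrist"; returns (picture, depth): 420x560x3 uint8, red, green, blue; 420x560 float32, m along the optical axis (not along the pixel's ray), 0 where there is no reading.
- arm.camera_model(name): a dict with "vertical_fov" (degrees; the focal length in pixels is half the picture's height over the tangent of half this angle, whatever the lens; pixels are square), "cx", "cy" (the principal point, pixels), "dist" ([k1, k2, p1, p2, k3] as OpenCV has them; the pictures are not rectified), "extrinsics" (4x4, takes a point from world to camera coordinates). Camera axes: x right, y down, z forward; pixel columns grow to the right and rows downward; lengths in m; the calibration is good to about 2 mm. A picture is of the moment at which its call begins: read the wrist's pose just before it. camera_model takes no time and is no camera call; for the wrist camera it gives the pose at the moment of the call.
- arm.hand_in(): hands the job in, once; it reports no verdict.
The state is a dict: "time": time; "joint_pos": joint angles; "dq": joint speeds; "effort": joint torques, N m; "ee_pos": TCP position; "tool_rot": TCP orientation; "wrist_force": force on the tool from outside, world axes, zero at the start; "moment": the same for the moment, N m; "finger_gap": finger opening in m.
Only numpy, scipy, OpenCV 4.12 (cv2) and the standard library are available. Lean on these libraries where they do the work, as an engineer would, in place of code of your own. Each camera call takes 0.05 s, during which the arm holds its last target. There are 200 camera calls.

## Task

Get the slide mailers ready for label reading: flip the sorting tray's stop flag fully down across the channel, then push the mailer that lies in the tray along until it is square against the stop. Then lay the two long mailers from the wire rack behind it in the channel as a shingled row, face up with label ends toward the stop: each one rests on the tail of the one before and overlaps it by about a third of its length, its own tail down on the tray floor, so that all labels show. Leave the short test cassette on the rack and everything else where it stands.

Things in the scene. Friction and masses are not known exactly. Their poses are not given: they have to be found in the camera images.
- tray: bare steel tray, fixed: a straight channel along its y, open at the +y end. Origin on the counter on the channel's middle line; z up; at zero yaw +y is to the robot's left, +x away from it. Floor 6 mm above the origin, 66 mm wide; side lips 3 mm thick rise 4 mm over the floor, as does the end lip at y = -167 mm. A hinge bracket stands at x = 35 to 71, y = 107 to 160 mm, 49 mm high
- stop_point (a point): point on the tray's floor, in the middle of the channel, under the stop face: with the stop flag down, its blade (44 mm wide, 2.5 to 34 mm above the floor, 6 mm thick) stands across the channel here with its face toward -y; tray y = +125 mm, axes as the tray's. The channel is 292 mm long from here to the end lip
- stop_flag (a joint): flip stop of the tray, an arm hinged beside the channel's open end; rad: 0 = fully down across the channel (hard stop), about 1.57 = arm pointing straight up. Stiff hinge: it stays where it is left (0.04 N m to move it), limit 1.9
- stop_hinge (a point): hinge axis of the stop flag, 54 mm beside the channel's centre line (tray +x side), 134 mm along tray y, 40 mm above the counter; axes as the tray's; the hinge axis runs along the tray's y
- flag_end (a point): black round finger bar (12 mm thick, 34 mm long) at the free end of the stop flag's arm, 88 mm from the hinge axis; the arm between is a flat bar 20 mm wide and 8 mm thick. Pushed from its far side (the tray's +x side) toward the channel and then down, the arm swings down; when it is down its upper face is 44 mm above the counter
- mailer_a_center (a point): grey flat plastic slide mailer, 100 x 50 x 10 mm, about 45 g. This point is its centre (half-way up); x runs along its length from the plain end to the label end, y across it, z out of its label face. This one starts lying flat in the tray's channel, label up, its label end toward the stop, some 7 to 13 cm short of the stop face
- mailer_a_label (a point): centre of mailer_a's white label panel (48 x 40 mm, with a bar code), on its top face 20 mm from the centre toward the label end
- mailer_b_center (a point): grey flat plastic slide mailer, 100 x 50 x 10 mm, about 45 g. This point is its centre (half-way up); x runs along its length from the plain end to the label end, y across it, z out of its label face. Starts on the wire rack, face up on a 35 degree slope that rises away from the robot, label end at the top; only two wires, 15 mm either side of its middle line, carry it; its long edges are free
- mailer_b_label (a point): centre of mailer_b's label panel, as for mailer_a
- mailer_c_center (a point): grey flat plastic slide mailer, 100 x 50 x 10 mm, about 45 g. This point is its centre (half-way up); x runs along its length from the plain end to the label end, y across it, z out of its label face. Starts on the wire rack in another of its places, just as mailer_b; the two are alike
- mailer_c_label (a point): centre of mailer_c's label panel, as for mailer_a
- rack: steel wire drying rack, fixed, with three sloping places side by side, 90 mm apart along its y; about 110 mm deep (x), 262 mm wide (y), 88 mm high at the back, 20 mm at the front. Origin: on the counter under its middle; at zero yaw it faces the robot. The places slope up along its +x at 35 degrees; small wire toes 13 mm high hold the lower ends of what lies there
- test_cassette: white test cassette, shorter than the mailers: 72 x 50 x 8 mm, with four round wells and four long windows, no label panel; it lies in one of the rack's three places and stays there. Origin: under the middle of its lower end; x up the slope along its length, z out of its face
- mailer_a: the same mailer_a with its origin under the middle of its plain end (50 mm from the centre along its length, 5 mm below it); axes as for its centre
- mailer_b: the same mailer_b with its origin under the middle of its plain end (50 mm from the centre along its length, 5 mm below it); axes as for its centre
- mailer_c: the same mailer_c with its origin under the middle of its plain end (50 mm from the centre along its length, 5 mm below it); axes as for its centre
- tin: small grey lidded tin, 32 mm across, 33 mm tall, on the counter to the left of the tray; origin under its middle; a bystander
- sample_cup: clear sample cup with a screw lid, 48 mm across, 66 mm tall, on the counter to the right of the tray; origin under its middle; a bystander
- strip_bottle: black test-strip bottle, 42 mm across, 114 mm tall, on the counter to the left of the rack; origin under its middle; a bystander
- slide_box: carton of glass plates, 58 x 82 x 38 mm, on the counter to the left of the tray; origin under its middle; a bystander
- jar: small jar with a white lid, 36 mm across, 79 mm tall, on the counter to the right of the rack; origin under its middle; a bystander

How it is judged:
By the outcome, as a careful person would: the job done as asked, in the order asked, and still so for the second after the job is handed in, with the robot touching nothing.
It also fails if it takes over 66 s, if anything falls off the work surface, if the arm or the gripper's body presses on something with over 40 N, if the wrist force passes 120 N, or if a joint passes its speed limit or range.

## Working session

There is one attempt and no reset: what is moved stays moved. The work goes in short steps, Python scripts to look and compute and a tool call to move; the robot and the scene stay as the last step left them, time stands still between calls to the robot, and variables do not carry over. Pictures are saved under pics/ and viewed, on a budget of 10 in all, crops included, one or two more only if the job needs it, and the job is handed in when it is done.

Besides the shell and the picture viewer there is one more tool, called after ">>>" as a command line: name --argument value ..., lists and objects as JSON in quotes. step_arm: Moves the arm, as the interface text tells. Its arguments: {"type":"object","properties":{"motion":{"type":"array"},"newtons":{"type":"number"}},"required":["motion"]}

```bash
ls; mkdir -p pics; cat > h.py <<'E'
import numpy as np, cv2
from bench import arm
def K(m,h=420):
    f=h/2/np.tan(np.radians(m["vertical_fov"])/2)
    return np.array([[f,0,m["cx"]],[0,f,m["cy"]],[0,0,1.]])
def snap(name):
    m=arm.camera_model(name); rgb,d=arm.capture(name)
    np.savez(f'{name}.npz',rgb=rgb,d=d,E=m["extrinsics"],K=K(m),dist=np.array(m["dist"],float))
    return load(name)
def load(name):
    z=np.load(f'{name}.npz'); return {k:z[k] for k in z}
def rays(c,uv):
    p=cv2.undistortPoints(np.array(uv,float).reshape(-1,1,2),c['K'],c['dist']).reshape(-1,2)
    R=c['E'][:3,:3];t=c['E'][:3,3]
    return -R.T@t,np.c_[p,np.ones(len(p))]@R
def onz(c,uv,z):
    o,d=rays(c,uv); return o+d*((z-o[2])/d[:,2])[:,None]
def bydepth(c,uv):
    o,d=rays(c,uv); uv=np.array(uv).round().astype(int).reshape(-1,2)
    return o+d*c['d'][uv[:,1],uv[:,0]][:,None]
def cloud(c):
    h,w=c['d'].shape; u,v=np.meshgrid(np.arange(w),np.arange(h))
    o,d=rays(c,np.c_[u.ravel(),v.ravel()])
    P=o+d*c['d'].ravel()[:,None]; P[c['d'].ravel()==0]=np.nan
    return P.reshape(h,w,3)
def proj(c,P):
    R=c['E'][:3,:3];t=c['E'][:3,3]
    return cv2.projectPoints(np.array(P,float).reshape(-1,1,3),cv2.Rodrigues(R)[0],t,c['K'],c['dist'])[0].reshape(-1,2)
E
python3 - <<'E'
from h import *
np.set_printoptions(precision=4,suppress=True)
for n in("scene","top"):
    c=snap(n); cv2.imwrite(f'pics/{n}0.png',c['rgb'][:,:,::-1])
    R=c['E'][:3,:3];print(n,'pos',-R.T@c['E'][:3,3],'fwd',R[2],c['K'][0,0],c['dist'])
s=arm.sense();print(s)
E
```

```text
pics
scene pos [-0.1974  0.4782  0.815 ] fwd [ 0.6485 -0.3843 -0.6571] 400.6345924340293 [-0.0885  0.      0.      0.      0.    ]
top pos [0.2589 0.0303 1.3394] fwd [ 0.2244 -0.0109 -0.9744] 487.2305589274286 [0.0287 0.     0.     0.     0.    ]
{'time': 0.1, 'joint_pos': array([-1.268 ,  0.0533,  1.6142, -0.    ,  1.476 , -0.119 ]), 'dq': array([-0.0012, -0.0005, -0.0038,  0.0008, -0.0003, -0.001 ]), 'effort': array([  0.0001, -39.4904, -37.1363,  -0.0001,   0.0039,   0.    ]), 'ee_pos': array([ 0.2557, -0.5697,  0.2302]), 'tool_rot': array([[-0.9124, -0.0006,  0.4094],
       [-0.4094,  0.0018, -0.9124],
       [-0.0002, -1.    , -0.0019]]), 'wrist_force': array([ 0.1978, -0.0133, -0.2021]), 'moment': array([-0.0043,  0.0167,  0.028 ]), 'finger_gap': 0.08528546996647336}
```

View pics/top0.png

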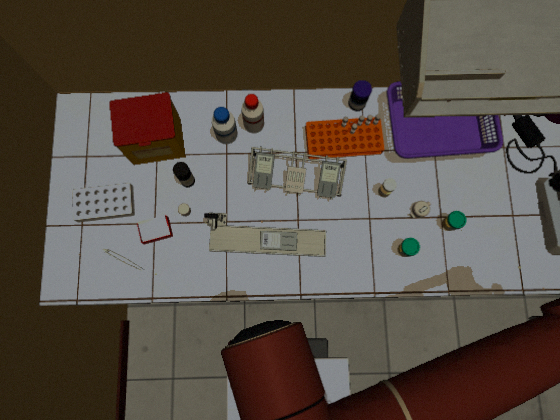

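View pics/scene0.png

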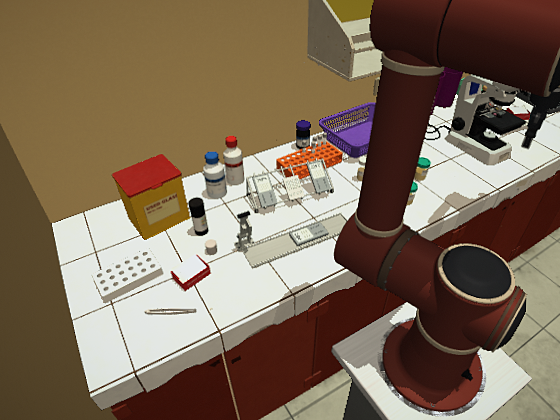

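```bash
python3 - <<'E'
from h import *
np.set_printoptions(precision=4,suppress=True)
c=load('top'); P=cloud(c); rgb=c['rgb']
crop=cv2.resize(rgb[145:262,200:350,::-1],None,fx=5,fy=5,interpolation=cv2.INTER_CUBIC);cv2.imwrite('pics/topcrop.png',crop)
hsv=cv2.cvtColor(rgb,cv2.COLOR_RGB2HSV)
roi=np.zeros(rgb.shape[:2],bool);roi[222:262,195:335]=1
print('counter z',np.nanmedian(P[262:275,230:320,2]), 'hsv tray',hsv[235,225],hsv[240,315],'counter',hsv[268,260])
m=(roi&(hsv[:,:,1]>45)&(P[:,:,2]<0.03)).astype(np.uint8)
m=cv2.morphologyEx(m,cv2.MORPH_OPEN,np.ones((3,3)))
n,l,st,ce=cv2.connectedComponentsWithStats(m);k=1+np.argmax(st[1:,4]);print(st[k])
cn=max(cv2.findContours((l==k).astype(np.uint8),0,2)[0],key=cv2.contourArea).reshape(-1,2)
Q=onz(c,cn,0.008)[:,:2].astype(np.float32)
r=cv2.minAreaRect(Q*1000);print('tray rect mm',r);print(cv2.boxPoints(r))
print('tray z',np.nanmedian(P[233:250,215:255,2]),np.nanmedian(P[233:250,300:320,2]))
# tall things around bracket
for nm in('top','scene'):
    c2=load(nm);PP=cloud(c2).reshape(-1,3)
    # flag region x.35-.62,y.0-.35
    s=PP[(PP[:,0]>.3)&(PP[:,0]<.6)&(PP[:,1]>.05)&(PP[:,1]<.24)&(PP[:,2]>.02)]
    print(nm,len(s),s.min(0),s.max(0))
    for z0 in np.arange(.02,.16,.02):
        q=s[(s[:,2]>z0)&(s[:,2]<z0+.02)]
        if len(q):print(z0,len(q),np.median(q,0),q.min(0),q.max(0))
E
```

```text
counter z 0.000470436719215539 hsv tray [ 25  47 131] [ 27  50 132] counter [ 95  11 144]
[212 222  38  29 398]
tray rect mm ((463.1331787109375, 157.0792236328125), (109.86671447753906, 70.2863998413086), 52.22175216674805)
[[401.7039 135.1895]
 [457.2574  92.1316]
 [524.5625 178.9689]
 [469.009  222.0269]]
tray z 0.006559454035472534 0.006929668362791963
top 177 [0.4314 0.052  0.0205] [0.5373 0.2039 0.1371]
0.02 16 [0.4771 0.0631 0.0224] [0.4314 0.052  0.0205] [0.5352 0.176  0.0381]
0.04 32 [0.5269 0.1747 0.0466] [0.5193 0.1666 0.041 ] [0.5373 0.1998 0.0592]
0.06 3 [0.4918 0.1793 0.0723] [0.4901 0.1761 0.0614] [0.5245 0.1799 0.0778]
0.08 33 [0.5044 0.19   0.0939] [0.4865 0.1773 0.0815] [0.5129 0.1956 0.0996]
0.1 29 [0.4953 0.1805 0.1102] [0.4832 0.1779 0.1016] [0.5071 0.1859 0.116 ]
0.12000000000000001 64 [0.5103 0.1856 0.133 ] [0.5044 0.1703 0.1264] [0.5189 0.2039 0.1371]
scene 321 [0.4487 0.0536 0.0202] [0.5394 0.2063 0.1357]
0.02 31 [0.5227 0.1992 0.0286] [0.4487 0.0536 0.0202] [0.5394 0.2057 0.0396]
0.04 62 [0.5232 0.1918 0.047 ] [0.5186 0.1762 0.0401] [0.5363 0.2063 0.0598]
0.06 31 [0.5179 0.186  0.0715] [0.4876 0.1784 0.0604] [0.5253 0.1973 0.0789]
0.08 62 [0.5029 0.1883 0.0936] [0.4854 0.1788 0.08  ] [0.5183 0.198  0.1   ]
0.1 67 [0.5071 0.1852 0.1094] [0.4826 0.1783 0.1008] [0.5162 0.1973 0.1193]
0.12000000000000001 68 [0.5088 0.188  0.1311] [0.5038 0.171  0.121 ] [0.5171 0.2047 0.1357]
```

View pics/topcrop.png

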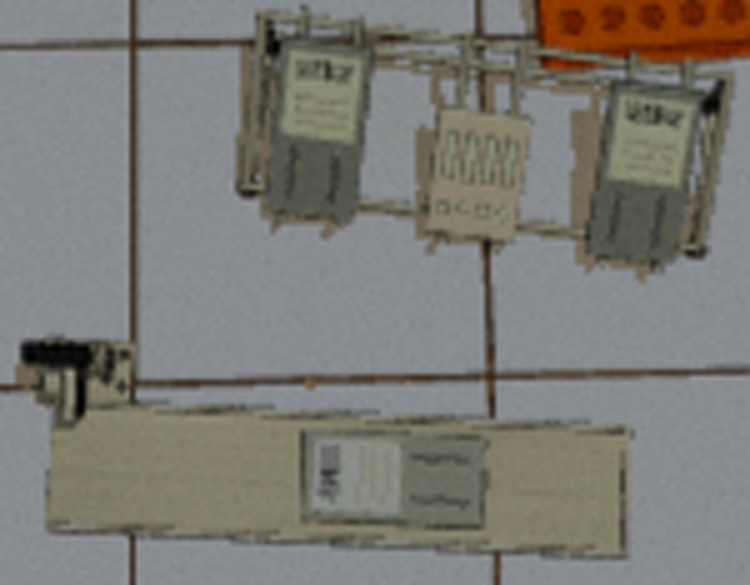

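The crop shows the tray with corners near (50,405), (630,428), (626,555) and (48,530). Mailer A has corners near (302,428), (490,437), (484,526) and (302,522). The flag stands up at (55,360). The left and right rack places hold mailers, and the cassette is in the middle.

```bash
cat > m1.py <<'E'
from h import *
np.set_printoptions(precision=4,suppress=True)
c=load('top'); P=cloud(c)
f=lambda L:np.array(L,float)/5+[200,145]-0.4
T=onz(c,f([(50,405),(630,428),(626,555),(48,530)]),0.010)
print('tray corners\n',T); 
A=onz(c,f([(302,428),(490,437),(484,526),(302,522)]),0.016)
print('A\n',A,'len',np.linalg.norm(A[0]-A[1]),np.linalg.norm(A[3]-A[2]),'c',A.mean(0))
d=T[0]+T[3]-T[1]-T[2]; yaw=np.arctan2(-d[0],d[1]); print('tray yaw deg',np.degrees(yaw), 'L',np.linalg.norm(d)/2)
d=A[0]+A[3]-A[1]-A[2]; print('A yaw(+y)',np.degrees(np.arctan2(-d[0],d[1])))
ps={'L':[(285,38),(372,45),(358,222),(262,215)],'R':[(612,78),(703,92),(680,265),(587,255)],'cas':[(442,108),(528,115),(514,242),(428,236)]}
for k,p in ps.items():
    q=f(p).round().astype(np.int32)
    for nm in('top','scene'):
        cc=load(nm);PP=cloud(cc)
        if nm=='top': m=np.zeros(c['d'].shape,np.uint8)
        else: q=proj(cc,W).round().astype(np.int32);m=np.zeros(c['d'].shape,np.uint8)
        cv2.fillPoly(m,[q],1);m=cv2.erode(m,np.ones((3,3)));S=PP[m>0];S=S[~np.isnan(S[:,0])&(S[:,2]>.01)]
        g=np.median(S,0);
        for _ in range(4):
            ce=S.mean(0);n=np.linalg.svd(S-ce)[2][2];n*=np.sign(n[2]);r=(S-ce)@n;S=S[abs(r)<max(.004,2*r.std())]
        print(k,nm,len(S),'cen',ce,'n',n,'tilt',np.degrees(np.arccos(n[2])),'az',np.degrees(np.arctan2(-n[1],-n[0])),'std',r.std())
        if nm=='top':
            o,dd=rays(c,f(p)); W=o+dd*(((ce-o)@n)/(dd@n))[:,None]
            print(W,'mean',W.mean(0),'len',np.linalg.norm(W[0]-W[3]),np.linalg.norm(W[0]-W[1]))
E
python3 m1.py
```

```text
tray corners
 [[ 0.5086  0.205   0.01  ]
 [ 0.4887 -0.1157  0.01  ]
 [ 0.4184 -0.1103  0.01  ]
 [ 0.4391  0.2055  0.01  ]]
A
 [[ 0.4916  0.0656  0.016 ]
 [ 0.4843 -0.0377  0.016 ]
 [ 0.4352 -0.0329  0.016 ]
 [ 0.4396  0.0664  0.016 ]] len 0.10360261328016095 0.0993422358446875 c [0.4627 0.0154 0.016 ]
tray yaw deg -3.6512021903496135 L 0.31887159940745136
A yaw(+y) -3.289134758121746
L top 509 cen [0.6478 0.0525 0.0599] n [-0.5667  0.0866  0.8194] tilt 34.97708263324135 az -8.685091359886055 std 0.0020908854003888738
[[0.6923 0.0697 0.0889]
 [0.687  0.0229 0.0902]
 [0.604  0.0325 0.0317]
 [0.6096 0.0857 0.03  ]] mean [0.6482 0.0527 0.0602] len 0.10284598817404231 0.04717538660853319
L scene 410 cen [0.6465 0.0532 0.0586] n [-0.5752  0.08    0.8141] tilt 35.49919047773342 az -7.914845494658114 std 0.0018671157970001605
R top 532 cen [ 0.6208 -0.1245  0.0607] n [-0.5749  0.1081  0.8111] tilt 35.79882671092057 az -10.646197994177589 std 0.002104444118073323
[[ 0.6657 -0.1057  0.09  ]
 [ 0.6567 -0.1542  0.0901]
 [ 0.5757 -0.1451  0.0315]
 [ 0.5829 -0.094   0.0298]] mean [ 0.6203 -0.1248  0.0603] len 0.10305339970641048 0.04930879515366213
R scene 358 cen [ 0.6185 -0.1243  0.0594] n [-0.5533  0.0997  0.827 ] tilt 34.20715738829097 az -10.215382196393819 std 0.0018670136464182456
cas top 335 cen [ 0.6236 -0.0334  0.0503] n [-0.5711  0.0878  0.8162] tilt 35.296533273030334 az -8.742030804583504 std 0.0019163426202028473
[[ 0.6566 -0.0146  0.0713]
 [ 0.6513 -0.0611  0.0726]
 [ 0.5912 -0.0538  0.0298]
 [ 0.5961 -0.0063  0.0281]] mean [ 0.6238 -0.0339  0.0504] len 0.07488925556778711 0.046873835171207336
cas scene 259 cen [ 0.6236 -0.0347  0.0503] n [-0.572   0.1011  0.814 ] tilt 35.5113161601546 az -10.020970691013412 std 0.0018155145284208883
```

>>> step_arm --motion '[-0.93,-0.15,-0.97,0,0,0,0,-0.93,-0.15,-0.97,0,0,0,0,-0.93,-0.15,-0.97,0,0,0,0,-0.93,-0.15,-0.97,0,0,0,0,-0.93,-0.15,-0.97,0,0,0,0]' --newtons 40

```text
time: 0.6
ee_pos: [0.3124, -0.4104, 0.2495]
tool_rot: [[-0.912, -0.0, 0.409], [-0.409, 0.001, -0.912], [-0.0, -1.0, -0.001]]
wrist_force: [0.6, 0.2, -0.2]
finger_gap: 0.0124
```

>>> step_arm --motion '[-0.93,-0.15,-0.97,0,0,0,0,-0.93,-0.15,-0.97,0,0,0,0,-0.93,-0.15,-0.97,0,0,0,0,-0.93,-0.15,-0.97,0,0,0,0,-0.93,-0.15,-0.97,0,0,0,0]'

```text
time: 1.1
ee_pos: [0.3687, -0.2523, 0.2685]
tool_rot: [[-0.912, -0.0, 0.409], [-0.409, 0.0, -0.912], [0.0, -1.0, -0.001]]
wrist_force: [-0.1, -0.5, -0.1]
finger_gap: 0.0002
```

>>> step_arm --motion '[-0.93,-0.15,-0.97,0,0,0,0,-0.93,-0.15,-0.97,0,0,0,0,-0.93,-0.15,-0.97,0,0,0,0,-0.93,-0.15,-0.97,0,0,0,0,-0.93,-0.15,-0.97,0,0,0,0]'

```text
time: 1.6
ee_pos: [0.4251, -0.0941, 0.2873]
tool_rot: [[-0.912, -0.0, 0.409], [-0.409, 0.0, -0.912], [0.0, -1.0, -0.0]]
wrist_force: [0.9, 0.0, -0.8]
finger_gap: 0.0001
```

>>> step_arm --motion '[-0.93,-0.15,-0.97,0,0,0,0,-0.93,-0.15,-0.97,0,0,0,0,-0.93,-0.15,-0.97,0,0,0,0,-0.93,-0.15,-0.97,0,0,0,0,0,0,0,0,-1,0,0]'

```text
time: 2.1
ee_pos: [0.4708, 0.034, 0.3026]
tool_rot: [[-0.861, -0.0, 0.509], [-0.509, 0.001, -0.861], [-0.001, -1.0, -0.001]]
wrist_force: [0.4, -0.9, -0.3]
finger_gap: -0.0001
```

>>> step_arm --motion '[0,0,0,0,-1,0,0,0,0,0,0,-1,0,0,0,0,0,0,-1,0,0,0,0,0,0,-1,0,0,0,0,0,0,-1,0,0]'

```text
time: 2.6
ee_pos: [0.47, 0.0311, 0.3019]
tool_rot: [[-0.494, -0.001, 0.87], [-0.87, 0.0, -0.494], [0.0, -1.0, -0.001]]
wrist_force: [-0.0, -0.5, 0.0]
finger_gap: -0.0001
```

>>> step_arm --motion '[0,0,0,0,-1,0,0,0,0,0,0,-1,0,0,0,0,0,0,-1,0,0,0,0,0,0,-1,0,0,0,0,0,0,-0.37,0,0]'

```text
time: 3.1
ee_pos: [0.47, 0.0311, 0.3019]
tool_rot: [[-0.06, -0.001, 0.998], [-0.998, 0.0, -0.06], [-0.0, -1.0, -0.001]]
wrist_force: [0.3, -0.2, -0.7]
finger_gap: -0.0002
```

```bash
python3 - <<'E'
from h import *
np.set_printoptions(precision=4,suppress=True)
s=arm.sense(); print(s['time'],s['ee_pos'],s['tool_rot'],s['joint_pos'],s['finger_gap'],s['wrist_force'])
c=snap('wrist');cv2.imwrite('pics/w0.png',c['rgb'][:,:,::-1])
R=c['E'][:3,:3];print('pos',-R.T@c['E'][:3,3],R,c['K'][0,0],c['dist'])
E
```

```text
3.1 [0.47   0.0311 0.3019] [[-0.0604 -0.0011  0.9982]
 [-0.9982  0.0001 -0.0604]
 [-0.     -1.     -0.0011]] [-0.0922 -0.358   1.8639 -0.      1.6368 -0.0318] -0.00018116041857268162 [ 0.3001 -0.1789 -0.7209]
pos [0.4751 0.1034 0.443 ] [[ 0.9982 -0.0606 -0.0007]
 [-0.0579 -0.9559  0.2878]
 [-0.0181 -0.2873 -0.9577]] 312.59220338944596 [0.0107 0.     0.     0.     0.    ]
```

View pics/w0.png

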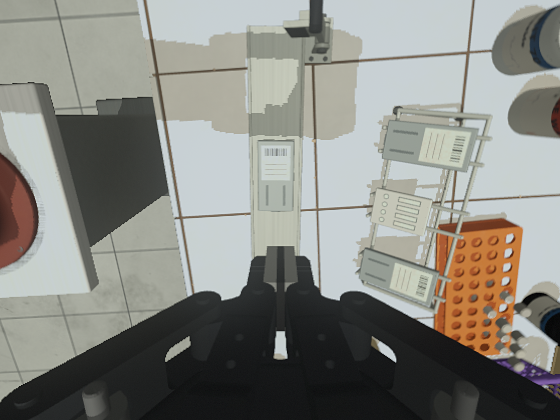

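```bash
python3 - <<'E'
from h import *
np.set_printoptions(precision=4,suppress=True)
c=load('wrist');g=cv2.cvtColor(c['rgb'],cv2.COLOR_RGB2GRAY).astype(float)
hsv=cv2.cvtColor(c['rgb'],cv2.COLOR_RGB2HSV)
m=((hsv[:,:,1]>25)&(hsv[:,:,0]<40)).astype(np.uint8)
for r in(170,200,220,235):
    print(r,g[r,240:312].astype(int).tolist())
P=cloud(c)
# A blob: grey/white low-sat region inside tray
q=np.array([(259,140),(294,140),(293,211),(259,211)])
print('A',onz(c,q,.016),onz(c,q,.016).mean(0))
print('A label col profile',g[130:220,262].astype(int).tolist())
ends=onz(c,[(247,27),(303,27)],.01);print('open end',ends)
PP=P.reshape(-1,3)
s=PP[(PP[:,0]>.47)&(PP[:,0]<.56)&(PP[:,1]>.15)&(PP[:,1]<.22)&(PP[:,2]>.075)];print('flag',len(s),np.median(s,0),s.min(0),s.max(0))
s=s[s[:,2]>.115];print(np.median(s,0),s.min(0),s.max(0))
E
```

```text
170 [208, 208, 207, 207, 207, 207, 207, 208, 209, 193, 172, 182, 163, 192, 191, 192, 192, 175, 157, 181, 182, 196, 207, 206, 207, 206, 206, 207, 207, 207, 207, 207, 207, 206, 206, 207, 206, 206, 206, 206, 206, 206, 206, 206, 207, 207, 206, 207, 207, 203, 189, 180, 173, 167, 188, 190, 192, 193, 180, 171, 187, 168, 188, 209, 208, 207, 207, 207, 207, 207, 207, 207]
200 [207, 207, 207, 208, 207, 207, 207, 208, 209, 201, 186, 189, 175, 154, 192, 192, 193, 179, 155, 172, 179, 178, 179, 179, 179, 173, 149, 141, 163, 180, 179, 178, 178, 177, 178, 177, 178, 178, 178, 178, 178, 179, 171, 146, 142, 165, 179, 178, 178, 178, 178, 175, 149, 150, 189, 187, 190, 178, 168, 188, 178, 189, 209, 207, 207, 207, 207, 207, 207, 207, 207, 207]
220 [207, 207, 207, 207, 207, 207, 207, 207, 208, 209, 196, 177, 177, 161, 193, 191, 192, 189, 188, 189, 189, 190, 190, 189, 189, 190, 191, 191, 192, 191, 191, 190, 187, 186, 188, 191, 192, 187, 187, 190, 191, 191, 189, 188, 190, 191, 189, 190, 192, 191, 189, 191, 190, 187, 186, 188, 189, 179, 169, 178, 178, 209, 208, 207, 207, 207, 207, 207, 207, 207, 207, 207]
235 [
[... 467 characters left out ...]
 ]] [0.464 0.016 0.016]
A label col profile [145, 146, 146, 145, 141, 198, 195, 195, 197, 194, 106, 154, 184, 181, 179, 192, 208, 208, 207, 208, 208, 207, 207, 207, 207, 207, 207, 207, 208, 207, 207, 207, 206, 207, 207, 207, 207, 207, 207, 207, 207, 207, 208, 207, 207, 208, 208, 208, 208, 209, 188, 179, 179, 180, 180, 180, 180, 180, 179, 179, 178, 179, 179, 179, 178, 179, 178, 179, 179, 178, 179, 179, 178, 178, 178, 178, 178, 178, 178, 178, 163, 192, 191, 191, 191, 191, 190, 190, 190, 190]
open end [[0.44   0.2039 0.01  ]
 [0.5088 0.1997 0.01  ]]
flag 1000 [0.5071 0.1799 0.1097] [0.4832 0.1692 0.075 ] [0.5258 0.197  0.1328]
[0.5114 0.1814 0.1294] [0.5059 0.1692 0.1225] [0.5182 0.1943 0.1328]
```

>>> step_arm --motion '[-0.92,0,0.46,0,0,0,0,-0.92,0,0.46,0,0,0,0,-0.92,0,0.46,0,0,0,0,-0.92,0,0.46,0,0,0,0,-0.92,0,0.46,0,0,0,0]'

```text
time: 3.65
ee_pos: [0.5351, 0.1431, 0.302]
tool_rot: [[-0.064, -0.001, 0.998], [-0.998, -0.0, -0.064], [0.0, -1.0, -0.001]]
wrist_force: [-0.0, -0.3, -0.5]
finger_gap: -0.0003
```

>>> step_arm --motion '[-0.92,0,0.46,0,0,0,0,-0.92,0,0.46,0,0,0,0,0,0.93,0,0,0,0,0,0,0.93,0,0,0,0,0,0,0.93,0,0,0,0,0]'

```text
time: 4.15
ee_pos: [0.5606, 0.1869, 0.2315]
tool_rot: [[-0.063, -0.001, 0.998], [-0.998, -0.0, -0.063], [0.0, -1.0, -0.001]]
wrist_force: [1.0, -0.9, 1.0]
finger_gap: 0.0001
```

>>> step_arm --motion '[0,0.93,0,0,0,0,0,0,0.93,0,0,0,0,0,0,0.93,0,0,0,0,0,0,0.93,0,0,0,0,0,0,0.93,0,0,0,0,0]'

```text
time: 4.65
ee_pos: [0.5604, 0.1865, 0.1152]
tool_rot: [[-0.064, -0.001, 0.998], [-0.998, -0.0, -0.064], [0.0, -1.0, -0.001]]
wrist_force: [0.3, -0.9, -0.6]
finger_gap: -0.0001
```

>>> step_arm --motion '[0,0,-0.58,0,0,0,0,0,0,-0.57,0,0,0,0,0,0.03,-0.53,0,0,0,0,0,0.13,-0.53,0,0,0,0,0,0.3,-0.47,0,0,0,0]'

```text
time: 5.15
ee_pos: [0.4937, 0.1911, 0.1056]
tool_rot: [[-0.063, 0.002, 0.998], [-0.998, 0.0, -0.063], [-0.001, -1.0, 0.002]]
wrist_force: [-0.4, 0.7, 0.5]
finger_gap: 0.0
```

>>> step_arm --motion '[0,0.37,-0.42,0,0,0,0,0,0.45,-0.33,0,0,0,0,0,0.49,-0.27,0,0,0,0,0,0.52,-0.17,0,0,0,0,0,0.4,-0.08,0,0,0,0]'

```text
time: 5.65
ee_pos: [0.4612, 0.1927, 0.0475]
tool_rot: [[-0.063, -0.002, 0.998], [-0.998, -0.0, -0.063], [0.0, -1.0, -0.002]]
wrist_force: [1.1, -0.2, 0.4]
finger_gap: 0.0
```

```bash
python3 - <<'E'
from h import *
np.set_printoptions(precision=4,suppress=True)
s=arm.sense();print(s['ee_pos'],s['wrist_force'])
c=snap('scene');PP=cloud(c).reshape(-1,3)
a=c['rgb'][190:290,210:330,::-1];cv2.imwrite('pics/s1.png',cv2.resize(a,None,fx=5,fy=5,interpolation=2))
E
```

```text
[0.4612 0.1927 0.0475] [ 1.0798 -0.191   0.4103]
```

View pics/s1.png

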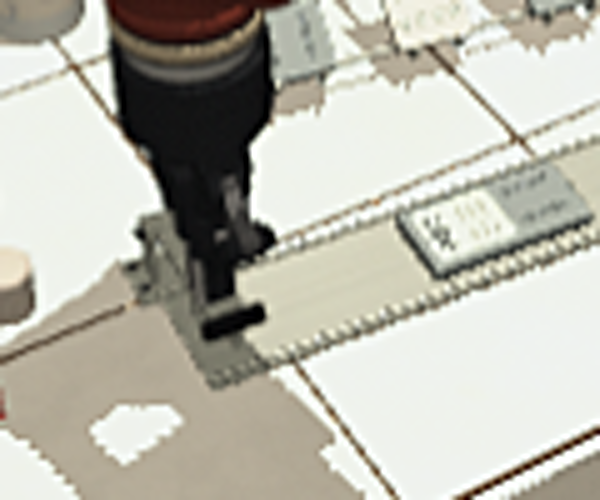

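The picture shows the flag almost down, with its finger bar at (233,318) and the gripper on the arm. I'll press down gently.

>>> step_arm --motion '[0,0.08,0,0,0,0,0,0,0.08,0,0,0,0,0,0,0,0,0,0,0,0]'

```text
time: 6.0
ee_pos: [0.4627, 0.1929, 0.0455]
tool_rot: [[-0.063, 0.001, 0.998], [-0.998, 0.0, -0.063], [-0.0, -1.0, 0.001]]
wrist_force: [0.4, 0.4, 0.3]
finger_gap: -0.0002
```

>>> step_arm --motion '[0,0.06,0,0,0,0,0,0,0,0,0,0,0,0]'

```text
time: 6.2
ee_pos: [0.4626, 0.1929, 0.0441]
tool_rot: [[-0.063, 0.001, 0.998], [-0.998, 0.0, -0.063], [-0.0, -1.0, 0.001]]
wrist_force: [-0.1, 0.4, 0.2]
finger_gap: -0.0002
```

>>> step_arm --motion '[0,0.05,0,0,0,0,0,0,0,0,0,0,0,0,0,0,0,0,0,0,0]'

```text
time: 6.5
ee_pos: [0.4626, 0.1929, 0.0439]
tool_rot: [[-0.063, 0.0, 0.998], [-0.998, -0.0, -0.063], [0.0, -1.0, 0.0]]
wrist_force: [-4.1, -1.4, 7.5]
finger_gap: 0.0002
```

>>> step_arm --motion '[0,0.05,0,0,0,0,0,0,0,0,0,0,0,0,0,0,0,0,0,0,0]'

```text
time: 6.8
ee_pos: [0.4627, 0.193, 0.0437]
tool_rot: [[-0.063, -0.0, 0.998], [-0.998, -0.0, -0.063], [0.0, -1.0, -0.0]]
wrist_force: [-6.5, -1.7, 14.8]
finger_gap: 0.0004
```

>>> step_arm --motion '[0,-0.8,0,0,0,0,0,0,-0.8,0,0,0,0,0,0,-0.8,0,0,0,0,0,1,0,0.04,0,0,0,0.24,1,0,0.04,0,0,0,0.24]'

```text
time: 7.3
ee_pos: [0.4618, 0.1427, 0.1026]
tool_rot: [[-0.061, 0.003, 0.998], [-0.998, 0.0, -0.061], [-0.0, -1.0, 0.003]]
wrist_force: [1.0, 0.2, -0.2]
finger_gap: 0.0205
```

>>> step_arm --motion '[1,0,0.05,0,0,0,0.24,1,0,0.05,0,0,0,0.24,1,0,0.05,0,0,0,0.24,1,0,0.05,0,0,0,0.24,1,0,0.05,0,0,0,0.24]'

```text
time: 7.8
ee_pos: [0.4594, 0.0167, 0.1015]
tool_rot: [[-0.063, 0.001, 0.998], [-0.998, -0.0, -0.063], [-0.0, -1.0, 0.001]]
wrist_force: [0.5, -1.0, -0.2]
finger_gap: 0.0209
```

>>> step_arm --motion '[1,0,0.05,0,0,0,0.24,1,0,0.05,0,0,0,0.24,1,0,0.05,0,0,0,0.24,0,0.8,0,0,0,0,0.24,0,0.8,0,0,0,0,0.24]'

```text
time: 8.3
ee_pos: [0.4594, -0.0585, 0.0619]
tool_rot: [[-0.065, 0.003, 0.998], [-0.998, -0.001, -0.065], [0.001, -1.0, 0.003]]
wrist_force: [-0.1, 0.9, -0.5]
finger_gap: 0.0205
```

```bash
python3 - <<'E'
from h import *
np.set_printoptions(precision=4,suppress=True)
s=arm.sense(); print(s['time'],s['ee_pos'],s['tool_rot'],s['finger_gap'],s['wrist_force'])
c=snap('wrist');cv2.imwrite('pics/w1.png',c['rgb'][:,:,::-1])
E
```

```text
8.3 [ 0.4594 -0.0585  0.0619] [[-0.0648  0.0028  0.9979]
 [-0.9979 -0.0008 -0.0648]
 [ 0.0006 -1.      0.0029]] 0.020474584077355633 [-0.1128  0.856  -0.5287]
```

View pics/w1.png

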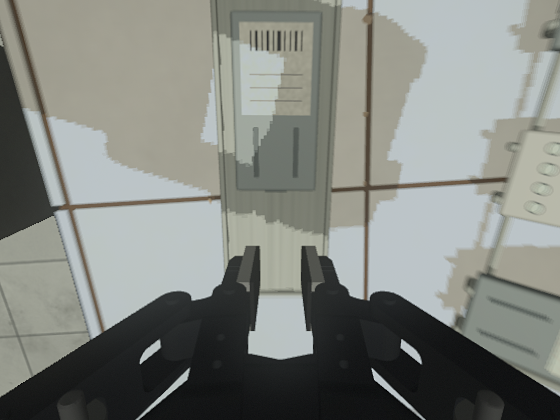

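>>> step_arm --motion '[0,0.7,0,0,0,0,0.24,0,0.7,0,0,0,0,0.24,0,0.63,0,0,0,0,0.24,-0.5,0,0,0,0,0,0.24,-0.5,0,0,0,0,0,0.24]'

```text
time: 8.85
ee_pos: [0.4601, -0.0316, 0.011]
tool_rot: [[-0.064, -0.0, 0.998], [-0.998, 0.0, -0.064], [-0.0, -1.0, -0.0]]
wrist_force: [-0.5, 0.1, -1.0]
finger_gap: 0.0204
```

>>> step_arm --motion '[-0.4,0,0,0,0,0,0.24,-0.4,0,0,0,0,0,0.24,-0.4,0,0,0,0,0,0.24,-0.4,0,0,0,0,0,0.24,-0.4,0,0,0,0,0,0.24]'

```text
time: 9.35
ee_pos: [0.4634, 0.0183, 0.0109]
tool_rot: [[-0.063, 0.001, 0.998], [-0.998, -0.0, -0.063], [0.0, -1.0, 0.001]]
wrist_force: [-0.1, 0.1, -0.1]
finger_gap: 0.0208
```

>>> step_arm --motion '[-0.4,0,0,0,0,0,0.24,-0.4,0,0,0,0,0,0.24,-0.4,0,0,0,0,0,0.24,-0.3,0,0,0,0,0,0.24,-0.2,0,0,0,0,0,0.24]'

```text
time: 9.85
ee_pos: [0.4658, 0.0606, 0.0105]
tool_rot: [[-0.062, -0.0, 0.998], [-0.998, -0.0, -0.062], [0.0, -1.0, -0.0]]
wrist_force: [-0.0, -0.8, 0.1]
finger_gap: 0.0205
```

>>> step_arm --motion '[-0.12,0,0,0,0,0,0.24,-0.08,0,0,0,0,0,0.24,-0.06,0,0,0,0,0,0.24]'

```text
time: 10.15
ee_pos: [0.4662, 0.0663, 0.0105]
tool_rot: [[-0.063, -0.0, 0.998], [-0.998, -0.0, -0.063], [0.0, -1.0, -0.0]]
wrist_force: [-0.2, 0.4, 0.9]
finger_gap: 0.0201
```

>>> step_arm --motion '[-0.06,0,0,0,0,0,0.24,-0.06,0,0,0,0,0,0.24,0,0,0,0,0,0,0.24]'

```text
time: 10.45
ee_pos: [0.4664, 0.0694, 0.0105]
tool_rot: [[-0.063, -0.0, 0.998], [-0.998, 0.0, -0.063], [-0.0, -1.0, -0.0]]
wrist_force: [-1.2, 0.6, 0.1]
finger_gap: 0.0202
```

>>> step_arm --motion '[-0.06,0,0,0,0,0,0.24,0,0,0,0,0,0,0.24]'

```text
time: 10.65
ee_pos: [0.4664, 0.0701, 0.0106]
tool_rot: [[-0.062, -0.001, 0.998], [-0.998, -0.002, -0.062], [0.002, -1.0, -0.0]]
wrist_force: [-1.2, -3.5, 1.7]
finger_gap: 0.0204
```

>>> step_arm --motion '[-0.06,0,0,0,0,0,0.24,0,0,0,0,0,0,0.24]'

```text
time: 10.85
ee_pos: [0.4663, 0.0703, 0.0105]
tool_rot: [[-0.062, -0.001, 0.998], [-0.998, -0.005, -0.062], [0.005, -1.0, -0.001]]
wrist_force: [-1.8, -9.4, 2.1]
finger_gap: 0.0204
```

>>> step_arm --motion '[-0.05,0,0,0,0,0,0.24,0,0,0,0,0,0,0.24]'

```text
time: 11.05
ee_pos: [0.4663, 0.0705, 0.0106]
tool_rot: [[-0.061, -0.002, 0.998], [-0.998, -0.007, -0.061], [0.007, -1.0, -0.001]]
wrist_force: [-2.6, -14.8, 3.1]
finger_gap: 0.0207
```

>>> step_arm --motion '[0.5,0,0,0,0,0,0.24,0.5,0,0,0,0,0,0.24,0,-1,0,0,0,0,0.24,0,-1,0,0,0,0,0.24,0,-1,0,0,0,0,0.24]'

```text
time: 11.55
ee_pos: [0.4648, 0.0483, 0.0862]
tool_rot: [[-0.064, -0.0, 0.998], [-0.998, 0.001, -0.064], [-0.001, -1.0, -0.0]]
wrist_force: [1.4, 0.3, 0.3]
finger_gap: 0.0205
```

```bash
python3 - <<'E'
from h import *
np.set_printoptions(precision=4,suppress=True)
s=arm.sense(); print(s['time'],s['ee_pos'],s['wrist_force'])
c=snap('wrist');cv2.imwrite('pics/w2.png',c['rgb'][:,:,::-1])
E
```

```text
11.55 [0.4648 0.0483 0.0862] [1.3632 0.3249 0.2652]
```

View pics/w2.png

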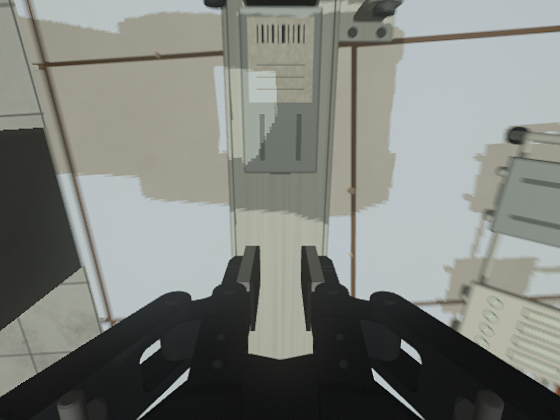

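>>> step_arm --motion '[0,-1,0,0,1,0,0.73,0,-1,0,0,1,0,0.73,0,-1,0,0,1,0,0.73,0,-1,0,0,1,0,0.73,0,-0.6,0,0,1,0,0.73]'

```text
time: 12.1
ee_pos: [0.466, 0.0484, 0.2029]
tool_rot: [[-0.557, 0.003, 0.83], [-0.83, 0.001, -0.557], [-0.003, -1.0, 0.002]]
wrist_force: [0.7, 0.2, 0.2]
finger_gap: 0.0624
```

>>> step_arm --motion '[0,0,0,0,1,0,0.73,0,0,0,0,1,0,0.73,0,0,0,0,1,0,0.73,0,0,0,0,1,0,0.73,0,0,0,0,1,0,0.73]'

```text
time: 12.6
ee_pos: [0.4651, 0.0485, 0.2003]
tool_rot: [[-0.898, 0.0, 0.44], [-0.44, 0.001, -0.898], [-0.001, -1.0, -0.001]]
wrist_force: [-0.4, -0.4, 0.3]
finger_gap: 0.0623
```

>>> step_arm --motion '[0,0,0,0,1,0,0.73,0,0,0,0,1,0,0.73,0,0,0,0,1,0,0.73,0,0,0,0,1,0,0.73,0,0,0,0,1,0,0.73]'

```text
time: 13.1
ee_pos: [0.4651, 0.0485, 0.2003]
tool_rot: [[-0.998, 0.0, -0.068], [0.068, 0.001, -0.998], [-0.0, -1.0, -0.001]]
wrist_force: [-0.2, -0.2, -0.6]
finger_gap: 0.0624
```

>>> step_arm --motion '[0,0,0,0,0.88,0,0.73,0,0,0,0,0,1,0.73,0,0,0,0,0,1,0.73,0,0,0,0,0,1,0.73,0,0,0,0,0,1,0.73]'

```text
time: 13.6
ee_pos: [0.4654, 0.0484, 0.2009]
tool_rot: [[-0.901, 0.406, -0.155], [0.142, -0.063, -0.988], [-0.411, -0.912, -0.001]]
wrist_force: [0.4, 0.2, -0.8]
finger_gap: 0.0624
```

>>> step_arm --motion '[0,0,0,0,0,1,0.73,0,0,0,0,0,0.83,0.73,0,0,0,0,0,0,0.73]'

```text
time: 13.9
ee_pos: [0.4633, 0.0488, 0.198]
tool_rot: [[-0.811, 0.565, -0.154], [0.127, -0.088, -0.988], [-0.572, -0.82, -0.0]]
wrist_force: [-0.5, -0.4, -0.4]
finger_gap: 0.0621
```

The picture shows A's label end against the stop at row 10. It is square and centred in the channel (columns 238–320).

>>> step_arm --motion '[-0.7,1,-0.32,0,0,0,0.73,-0.7,1,-0.32,0,0,0,0.73,-0.7,1,-0.32,0,0,0,0.73,-0.68,1,-0.33,0,0,0,0.73,0,0,0,0,0,0,0.73]'

```text
time: 14.4
ee_pos: [0.5847, 0.0625, 0.1553]
tool_rot: [[-0.813, 0.561, -0.155], [0.127, -0.089, -0.988], [-0.568, -0.823, 0.001]]
wrist_force: [-0.4, 0.5, 0.1]
finger_gap: 0.0621
```

```bash
cat > mp.py <<'E'
from h import *
import sys
np.set_printoptions(precision=4,suppress=True)
s=arm.sense(); R=s['tool_rot'];p=s['ee_pos'];print(s['time'],p,s['finger_gap'])
c=snap('wrist');cv2.imwrite('pics/%s.png'%sys.argv[1],c['rgb'][:,:,::-1])
P=cloud(c); guess=np.array(eval(sys.argv[2]))
# points in tool frame
q=(P-p)@R; gq=(guess-p)@R
m=(abs(q[:,:,0]-gq[0])<.058)&(abs(q[:,:,2]-gq[2])<.033)&(abs(q[:,:,1]-gq[1])<.005)
S=q[m]; print(len(S),'guess tool',gq,'med',np.median(S,0))
lab,l,st,_=cv2.connectedComponentsWithStats(m.astype(np.uint8));k=1+np.argmax(st[1:,4]);S=q[l==k]
r=cv2.minAreaRect((S[:,[0,2]]*1000).astype(np.float32));print('rect tool (x,z) mm',r)
ce=S.mean(0);n=np.linalg.svd(S-ce,full_matrices=False)[2][2];print('normal tool',n,'mean',ce,'surf y',np.median(S[:,1]))
print('lo/hi',np.percentile(S,1,axis=0),np.percentile(S,99,axis=0))
E
python3 mp.py w3 '(.6475,.0528,.0597)'
```

```text
14.4 [0.5847 0.0625 0.1553] 0.062083562353797646
6460 guess tool [ 0.0019  0.1148 -0.0003] med [-0.0012  0.1171 -0.0002]
rect tool (x,z) mm ((5.056735992431641, 0.13714218139648438), (49.96202087402344, 104.10986328125), 89.73517608642578)
normal tool [-0.0073  1.      0.0031] mean [0.0003 0.1171 0.0002] surf y 0.11708117208204594
lo/hi [-0.0462  0.1151 -0.0241] [0.0531 0.119  0.0245]
```

View pics/w3.png

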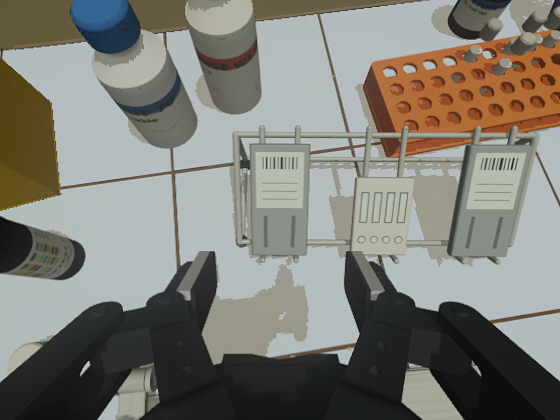

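```bash
python3 - <<'E'
from h import *
np.set_printoptions(precision=4,suppress=True)
c=load('wrist');s=arm.sense();R=s['tool_rot'];p=s['ee_pos']
P=cloud(c);q=(P-p)@R
o,d=rays(c,[(280,143.5),(280,256),(250,200),(308.5,200)]);o=(o-p)@R;d=d@R
print('ends/sides tool',o+d*((.117-o[1])/d[:,1])[:,None])
S=q.reshape(-1,3)
for zz in(-.045,-.04,-.035,-.03,.03,.035,.04,.045):
    for xx in (-30,0,30):
        t=S[(abs(S[:,2]-zz)<.0025)&(abs(S[:,0]-xx/1000)<.015)]
        print(zz,xx,len(t),np.percentile(t[:,1],[0,10,50]) if len(t) else '',end=' | ')
    print()
E
```

```text
ends/sides tool [[-0.0475  0.117   0.0005]
 [ 0.0526  0.117   0.0005]
 [ 0.0001  0.117  -0.0251]
 [ 0.0001  0.117   0.0248]]
-0.045 -30 14 [0.2076 0.2082 0.2097] | -0.045 0 1094 [-0.0583 -0.0567 -0.0553] | -0.045 30 37 [0.161  0.1626 0.1673] | 
-0.04 -30 210 [0.1315 0.1328 0.1352] | -0.04 0 969 [-0.0622 -0.0558 -0.0479] | -0.04 30 123 [0.132  0.133  0.1342] | 
-0.035 -30 354 [-0.0723 -0.069   0.1358] | -0.035 0 1392 [-0.0724 -0.0578 -0.0381] | -0.035 30 292 [0.1317 0.1335 0.1618] | 
-0.03 -30 632 [-0.0823 -0.0784 -0.0724] | -0.03 0 1743 [-0.0891 -0.0558 -0.0305] | -0.03 30 87 [0.1324 0.1358 0.1685] | 
0.03 -30 789 [-0.084  -0.08   -0.0735] | 0.03 0 1478 [-0.0893 -0.077  -0.03  ] | 0.03 30 97 [0.1345 0.1515 0.1687] | 
0.035 -30 215 [-0.0736 -0.0719 -0.0677] | 0.035 0 1342 [-0.0741 -0.0576 -0.0398] | 0.035 30 165 [0.1337 0.1626 0.1708] | 
0.04 -30 128 [0.1973 0.1987 0.2143] | 0.04 0 872 [-0.0627 -0.0576 -0.0474] | 0.04 30 172 [0.1343 0.1625 0.1707] | 
0.045 -30 123 [0.197  0.1983 0.2125] | 0.045 0 1288 [-0.0584 -0.0563 -0.0545] | 0.045 30 169 [0.1332 0.1628 0.1719] |
```

The picture shows both mailers and the cassette. The left mailer spans columns 249–309 and rows 143–256, and its pixel corners give 100.1 × 49.9 mm, which matches the stated size.

>>> step_arm --motion '[0.05,0.9,0,0,0,0,0.73,0.05,0.9,0,0,0,0,0.73,0,0.9,0,0,0,0,0.73,0,0.9,0,0,0,0,0.73,0,0.8,0,0,0,0,0.73]' --newtons 30

```text
time: 14.95
ee_pos: [0.6439, 0.0529, 0.0673]
tool_rot: [[-0.809, 0.567, -0.155], [0.127, -0.089, -0.988], [-0.574, -0.819, -0.0]]
wrist_force: [-0.6, -0.0, -0.7]
finger_gap: 0.0623
```

>>> step_arm --motion '[0,0.5,0,0,0,0,0.73,0,0.26,0,0,0,0,0.73,0,0,0,0,0,0,0.73]'

```text
time: 15.25
ee_pos: [0.654, 0.0513, 0.0515]
tool_rot: [[-0.81, 0.566, -0.155], [0.127, -0.089, -0.988], [-0.573, -0.82, -0.0]]
wrist_force: [1.0, -0.2, -0.2]
finger_gap: 0.0626
```

>>> step_arm --motion '[0,0,0,0,0,0,0.4,0,0,0,0,0,0,0.4,0,0,0,0,0,0,0.4]'

```text
time: 15.55
ee_pos: [0.6542, 0.0517, 0.0526]
tool_rot: [[-0.809, 0.567, -0.154], [0.126, -0.089, -0.988], [-0.574, -0.819, 0.0]]
wrist_force: [-5.9, -1.8, 5.9]
finger_gap: 0.0487
```

>>> step_arm --motion '[0,0,0,0,0,0,0.73,0,0,0,0,0,0,0.73,0.05,0.1,0,0,0,0,0.73,0.03,0.1,0,0,0,0,0.73,0,0,0,0,0,0,0.73]'

```text
time: 16.05
ee_pos: [0.6549, 0.0515, 0.0452]
tool_rot: [[-0.81, 0.565, -0.155], [0.127, -0.089, -0.988], [-0.572, -0.82, 0.0]]
wrist_force: [-0.1, -0.2, 0.2]
finger_gap: 0.0623
```

>>> step_arm --motion '[0,0,0,0,0,0,0.4,0,0,0,0,0,0,0.4,0,0,0,0,0,0,0.4]'

```text
time: 16.35
ee_pos: [0.655, 0.0515, 0.0459]
tool_rot: [[-0.81, 0.566, -0.155], [0.127, -0.089, -0.988], [-0.573, -0.82, 0.0]]
wrist_force: [-0.5, 0.2, 0.8]
finger_gap: 0.0491
```

>>> step_arm --motion '[0,-0.5,0,0,0,0,0.4,0,-0.8,0,0,0,0,0.4,0,-1,0,0,0,0,0.4,0,-1,0,0,0,0,0.4,0,-1,0,0,0,0,0.4]'

```text
time: 16.85
ee_pos: [0.5937, 0.0611, 0.1347]
tool_rot: [[-0.81, 0.566, -0.155], [0.127, -0.089, -0.988], [-0.573, -0.819, -0.0]]
wrist_force: [-0.2, 0.7, -0.7]
finger_gap: 0.0495
```

>>> step_arm --motion '[0,-1,0,0,0,0,0.4,0,-1,0,0,0,0,0.4,0,0,0,0,0,0,0.4]'

```text
time: 17.15
ee_pos: [0.5672, 0.0659, 0.1794]
tool_rot: [[-0.805, 0.572, -0.154], [0.126, -0.088, -0.988], [-0.579, -0.815, -0.001]]
wrist_force: [0.4, -0.4, -0.3]
finger_gap: 0.0492
```

```bash
cat > held.py <<'E'
from h import *
import sys
np.set_printoptions(precision=4,suppress=True)
s=arm.sense(); R=s['tool_rot'];p=s['ee_pos'];print(s['time'],p,R.tolist(),s['finger_gap'],s['wrist_force'])
c=snap('wrist');cv2.imwrite('pics/%s.png'%sys.argv[1],c['rgb'][:,:,::-1])
q=(cloud(c)-p)@R
m=(abs(q[:,:,2])<.021)&(q[:,:,1]>-.022)&(q[:,:,1]<.002)&(q[:,:,0]<-.02)&(q[:,:,0]>-.07)
S=q[m];print(len(S))
if len(S)>50:
    print('x lo',np.percentile(S[:,0],[0.5,2,5]),'y~x fit',np.polyfit(S[:,0],S[:,1],1),'z',np.percentile(S[:,2],[1,99]))
E
python3 held.py w4
```

```text
17.15 [0.5672 0.0659 0.1794] [[-0.8053922027619124, 0.5724288475272733, -0.15384607323202035], [0.12623541830380858, -0.08795037015968266, -0.9880937969415845], [-0.5791442125204885, -0.8152238630630071, -0.0014262526601399818]] 0.04920449837858816 [ 0.3786 -0.41   -0.2743]
7189
x lo [-0.0509 -0.0507 -0.0504] y~x fit [-0.0434 -0.015 ] z [-0.0206  0.0206]
```

View pics/w4.png

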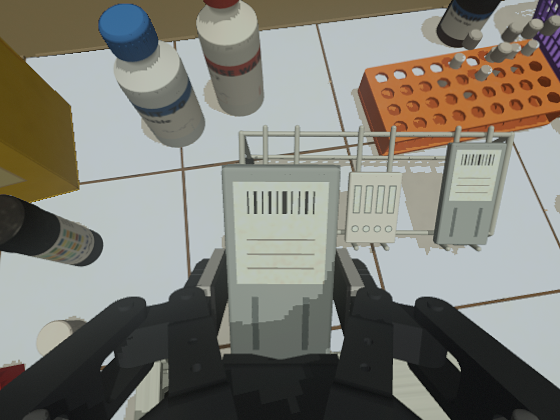

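The picture shows the mailer held square between the pads, with its label end at row 168. The other mailer and the cassette are undisturbed.

>>> step_arm --motion '[0,0,0,0,0,-0.97,0.4,0,0,0,0,0,-0.97,0.4,0,0,0,0,0,-0.97,0.4,0,0,0,0,0,-0.97,0.4,0,0,0,0,0,-0.97,0.4]'

```text
time: 17.7
ee_pos: [0.5662, 0.0652, 0.1734]
tool_rot: [[-0.983, 0.096, -0.155], [0.154, -0.015, -0.988], [-0.097, -0.995, 0.0]]
wrist_force: [0.5, -0.6, -1.1]
finger_gap: 0.0491
```

>>> step_arm --motion '[0,0,0,0,0,-0.98,0.4,0,0,0,0,-1,0,0.4,0,0,0,0,-1,0,0.4,0,0,0,0,-1,0,0.4,0,0,0,0,-1,0,0.4]'

```text
time: 18.2
ee_pos: [0.566, 0.0651, 0.1725]
tool_rot: [[-0.964, -0.003, 0.264], [-0.264, -0.0, -0.964], [0.003, -1.0, -0.001]]
wrist_force: [-1.2, 0.4, -0.4]
finger_gap: 0.049
```

>>> step_arm --motion '[0,0,0,0,-1,0,0.4,0,0,0,0,-1,0,0.4,0,0,0,0,-1,0,0.4,0,0,0,0,-1,0,0.4,0,0,0,0,-1,0,0.4]'

```text
time: 18.7
ee_pos: [0.566, 0.0652, 0.1727]
tool_rot: [[-0.703, -0.003, 0.711], [-0.711, -0.0, -0.703], [0.002, -1.0, -0.002]]
wrist_force: [-0.4, 0.7, -1.3]
finger_gap: 0.0491
```

>>> step_arm --motion '[0,0,0,0,-1,0,0.4,0,0,0,0,-1,0,0.4,0,0,0,0,-1,0,0.4,0,0,0,0,-1,0,0.4,0,0,0,0,-1,0,0.4]'

```text
time: 19.2
ee_pos: [0.566, 0.0652, 0.1727]
tool_rot: [[-0.253, -0.003, 0.967], [-0.967, -0.0, -0.253], [0.001, -1.0, -0.003]]
wrist_force: [-0.2, 0.3, -0.0]
finger_gap: 0.0495
```

>>> step_arm --motion '[0,0,0,0,-1,0,0.4,0,0,0,0,-0.88,0,0.4,0,0,0,0,0,0,0.4]'

```text
time: 19.5
ee_pos: [0.5659, 0.0652, 0.1729]
tool_rot: [[-0.064, -0.003, 0.998], [-0.998, -0.0, -0.064], [0.0, -1.0, -0.003]]
wrist_force: [0.2, -1.2, -0.7]
finger_gap: 0.0491
```

>>> step_arm --motion '[0.05,0,-0.8,0,0,0,0.4,0.05,0,-0.8,0,0,0,0.4,0.05,0,-0.8,0,0,0,0.4,0.05,0,-0.8,0,0,0,0.4,0.06,0.4,-0.81,0,0,0,0.4]'

```text
time: 20.0
ee_pos: [0.4659, 0.0652, 0.1653]
tool_rot: [[-0.066, 0.002, 0.998], [-0.998, -0.0, -0.066], [0.0, -1.0, 0.002]]
wrist_force: [1.1, -0.1, -0.1]
finger_gap: 0.0491
```

>>> step_arm --motion '[0,0.9,0,0,0,0.3,0.4,0,0.9,0,0,0,0.3,0.4,0,0.9,0,0,0,0.3,0.4,0,0.9,0,0,0,0.3,0.4,0,0.9,0,0,0,0.3,0.4]'

```text
time: 20.5
ee_pos: [0.4658, 0.0722, 0.0512]
tool_rot: [[-0.065, 0.009, 0.998], [-0.985, 0.157, -0.066], [-0.157, -0.988, -0.001]]
wrist_force: [1.1, 0.5, 0.9]
finger_gap: 0.0492
```

>>> step_arm --motion '[0,0,0,0,0,0.33,0.4,0,0,0,0,0,0,0.4,0,0,0,0,0,0,0.4]'

```text
time: 20.8
ee_pos: [0.4663, 0.0721, 0.0527]
tool_rot: [[-0.064, 0.012, 0.998], [-0.98, 0.189, -0.065], [-0.19, -0.982, -0.0]]
wrist_force: [-0.2, -0.2, 0.7]
finger_gap: 0.0492
```

```bash
python3 held.py w5; python3 - <<'E'
from h import *
c=snap('scene');a=c['rgb'][190:290,210:330,::-1];cv2.imwrite('pics/s2.png',cv2.resize(a,None,fx=5,fy=5,interpolation=2))
E
```

```text
20.8 [0.4663 0.0721 0.0527] [[-0.0637006689567552, 0.011851936726591787, 0.9978986703920848], [-0.9797578936294513, 0.18941074932631216, -0.06479226736598928], [-0.1897806487638895, -0.9818264101334176, -0.00045356287701127395]] 0.0491534666281854 [-0.1761 -0.213   0.6803]
7051
x lo [-0.0502 -0.0501 -0.0497] y~x fit [-0.0458 -0.0153] z [-0.0205  0.0205]
```

View pics/w5.png

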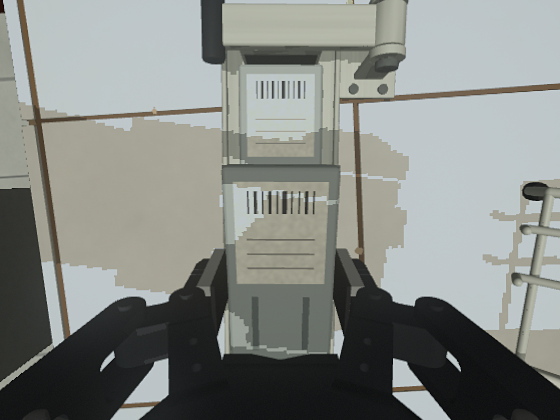

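The picture shows the held mailer B over the channel, in line with A. Its label end is at row 167, A's label is fully visible above it, and the flag is down.

```bash
cat > chk.py <<'E'
from h import *
np.set_printoptions(precision=4,suppress=True)
c=load('wrist');P=cloud(c)
a=np.radians(-3.6);ey=np.array([-np.sin(a),np.cos(a),0]);ex=np.array([np.cos(a),np.sin(a),0]);O=np.array([.465,.0565,0])
T=np.stack([(P-O)@ex,(P-O)@ey,P[:,:,2]],-1)
def fit(u0,u1,v0,v1,nm):
    S=T[v0:v1,u0:u1].reshape(-1,3);S=S[~np.isnan(S[:,0])]
    z=np.median(S[:,2]);A=np.c_[S[:,:2]-S[:,:2].mean(0),np.ones(len(S))]
    k=np.linalg.lstsq(A,S[:,2],rcond=None)[0];print(nm,'centre',S[:,:2].mean(0),'z',k[2],'slope deg x,y',np.degrees(np.arctan(k[:2])))
if __name__=='__main__':
    fit(245,318,75,155,'A');fit(235,328,175,285,'B')
    for u in(250,280,310):
        print(u,'col T (y,z):',[tuple((T[v,u,1:]*1000).round(1)) for v in(62,66,70,150,160,163,166,169,172,176)])
    # rays->planes: A edges, B corners
    for v in(165,240):
        print(v,[(u,*(T[v,u]*1000).round(1)) for u in (223,226,229,280,333,336,339)])
E
python3 chk.py
```

```text
A centre [0.0015 0.094 ] z 0.014704322191918444 slope deg x,y [0.0281 0.0432]
B centre [0.0013 0.0347] z 0.07052148752857176 slope deg x,y [ 0.1584 11.142 ]
250 col T (y,z): [(np.float64(123.3), np.float64(17.1)), (np.float64(121.9), np.float64(14.4)), (np.float64(119.9), np.float64(13.6)), (np.float64(73.5), np.float64(13.7)), (np.float64(67.5), np.float64(13.3)), (np.float64(65.7), np.float64(14.0)), (np.float64(62.6), np.float64(73.4)), (np.float64(61.3), np.float64(74.2)), (np.float64(60.1), np.float64(76.1)), (np.float64(58.4), np.float64(74.5))]
280 col T (y,z): [(np.float64(123.5), np.float64(16.3)), (np.float64(122.1), np.float64(13.8)), (np.float64(119.7), np.float64(14.3)), (np.float64(73.4), np.float64(14.6)), (np.float64(67.4), np.float64(15.1)), (np.float64(65.6), np.float64(15.4)), (np.float64(62.5), np.float64(74.3)), (np.float64(61.3), np.float64(74.9)), (np.float64(60.1), np.float64(75.5)), (np.float64(58.4), np.float64(75.0))]
310 col T (y,z): [(np.float64(122.8), np.float64(18.3)), (np.float64(121.9), np.float64(14.2)), (np.float64(119.8), np.float64(13.7)), (np.fl
[... 425 characters left out ...]
63.1), np.float64(71.6)), (280, np.float64(0.9), np.float64(63.0), np.float64(71.2)), (333, np.float64(23.5), np.float64(63.0), np.float64(70.8)), (336, np.float64(24.5), np.float64(62.9), np.float64(72.3)), (339, np.float64(26.2), np.float64(63.0), np.float64(70.2))]
240 [(223, np.float64(-37.4), np.float64(15.0), np.float64(-1.2)), (226, np.float64(-23.1), np.float64(30.2), np.float64(68.7)), (229, np.float64(-21.4), np.float64(30.6), np.float64(70.7)), (280, np.float64(nan), np.float64(nan), np.float64(nan)), (333, np.float64(24.2), np.float64(30.2), np.float64(69.6)), (336, np.float64(25.9), np.float64(29.8), np.float64(67.4)), (339, np.float64(40.6), np.float64(14.6), np.float64(-2.4))]
```

>>> step_arm --motion '[0,0,0,0,0,-0.4,0.4,0.12,0.37,0,0,0,0,0.4,0.12,0.37,0,0,0,0,0.4,0.11,0.37,0,0,0,0,0.4,0.11,0.37,0,0,0,0,0.4]'

```text
time: 21.4
ee_pos: [0.4652, 0.0663, 0.0134]
tool_rot: [[-0.063, 0.008, 0.998], [-0.987, 0.149, -0.063], [-0.149, -0.989, -0.001]]
wrist_force: [0.7, 0.3, -0.4]
finger_gap: 0.0492
```

>>> step_arm --motion '[0,0,0,0,0,0,0.4,0,0,0,0,0,0,0.4]'

```text
time: 21.6
ee_pos: [0.4653, 0.0664, 0.0141]
tool_rot: [[-0.063, 0.008, 0.998], [-0.987, 0.149, -0.063], [-0.149, -0.989, -0.001]]
wrist_force: [-0.2, -0.2, -0.9]
finger_gap: 0.049
```

>>> step_arm --motion '[0.02,0.1,0,0,0,0,0.4,0.01,0.04,0,0,0,0,0.4,0,0,0,0,0,0,0.4]'

```text
time: 21.9
ee_pos: [0.4658, 0.0663, 0.0112]
tool_rot: [[-0.062, 0.01, 0.998], [-0.987, 0.149, -0.063], [-0.149, -0.989, 0.0]]
wrist_force: [0.3, -0.7, 0.2]
finger_gap: 0.0492
```

>>> step_arm --motion '[0.01,0.04,0,0,0,0,0.4,0,0,0,0,0,0,0.4]'

```text
time: 22.1
ee_pos: [0.4657, 0.0662, 0.0101]
tool_rot: [[-0.062, 0.01, 0.998], [-0.987, 0.149, -0.063], [-0.149, -0.989, 0.0]]
wrist_force: [-0.0, -0.0, -0.9]
finger_gap: 0.049
```

>>> step_arm --motion '[0,0.03,0,0,0,0,0.4,0,0,0,0,0,0,0.4]'

```text
time: 22.3
ee_pos: [0.4656, 0.0663, 0.0093]
tool_rot: [[-0.062, 0.009, 0.998], [-0.987, 0.149, -0.063], [-0.149, -0.989, -0.0]]
wrist_force: [-0.0, 0.6, -0.7]
finger_gap: 0.049
```

>>> step_arm --motion '[0,0.03,0,0,0,0,0.4,0,0,0,0,0,0,0.4]'

```text
time: 22.5
ee_pos: [0.4658, 0.0664, 0.0087]
tool_rot: [[-0.062, 0.009, 0.998], [-0.987, 0.149, -0.063], [-0.149, -0.989, 0.0]]
wrist_force: [-0.6, -0.4, 0.0]
finger_gap: 0.049
```

>>> step_arm --motion '[0,0.03,0,0,0,0,0.4,0,0,0,0,0,0,0.4]'

```text
time: 22.7
ee_pos: [0.4658, 0.0664, 0.0086]
tool_rot: [[-0.062, 0.009, 0.998], [-0.987, 0.149, -0.063], [-0.149, -0.989, -0.001]]
wrist_force: [-3.5, -1.2, 5.7]
finger_gap: 0.0493
```

>>> step_arm --motion '[0,-0.03,0,0,0,0,0.4,0,0,0,0,0,0,0.62,0,0,0,0,0,0,0.68,0,0,0,0,0,0,0.7]'

```text
time: 23.1
ee_pos: [0.4656, 0.0664, 0.0084]
tool_rot: [[-0.062, 0.009, 0.998], [-0.987, 0.149, -0.063], [-0.149, -0.989, -0.0]]
wrist_force: [-0.8, 0.6, 0.5]
finger_gap: 0.0597
```

>>> step_arm --motion '[0,-0.4,0,0,0,0,0.7,0,-0.8,0,0,0,0,0.7,0,-1,0,0,0,0,0.7,0,-1,0,0,0,0,0.7,0,-1,0,0,0,0,0.7]'

```text
time: 23.6
ee_pos: [0.4647, 0.0506, 0.1141]
tool_rot: [[-0.062, 0.01, 0.998], [-0.987, 0.149, -0.063], [-0.149, -0.989, 0.001]]
wrist_force: [-0.3, -0.2, 0.1]
finger_gap: 0.0597
```

```bash
python3 - <<'E'
from h import *
s=arm.sense();print(s['time'],s['ee_pos'],s['wrist_force'],s['finger_gap'])
c=snap('wrist');cv2.imwrite('pics/w6.png',c['rgb'][:,:,::-1])
E
```

```text
23.6 [0.46466972 0.0505778  0.11408616] [-0.29250468 -0.15628365  0.08451169] 0.05972244710260415
```

View pics/w6.png

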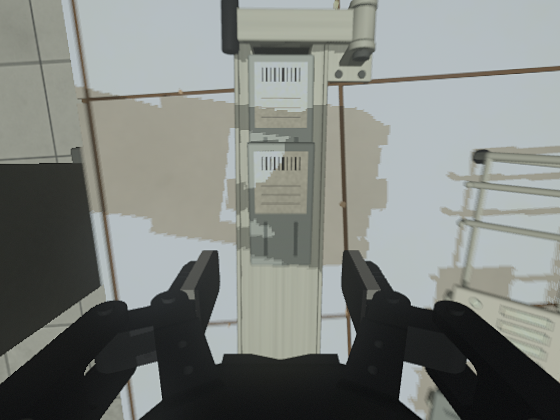

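The picture shows B in the channel with its label end at row 143 and its tail at row 265. It is in line behind A, and A's whole label is visible above it.

```bash
python3 - <<'E'
from chk import *
import chk
chk.fit(253,308,60,125,'A');chk.fit(252,308,150,255,'B');chk.fit(245,312,275,340,'floor')
for u in(260,280,300):
    print(u,[(v,*(T[v,u,1:]*1000).round(1)) for v in(48,52,56,136,140,143,146,150,200,250,260,263,266,269,275)])
E
```

```text
A centre [0.0007 0.0957] z 0.014710425484437262 slope deg x,y [ 0.0836 -0.063 ]
B centre [0.0003 0.0112] z 0.022733055687759383 slope deg x,y [0.0769 9.1916]
floor centre [-0.0012 -0.084 ] z 0.004439898114972147 slope deg x,y [0.0047 0.0424]
260 [(48, np.float64(123.3), np.float64(27.3)), (52, np.float64(123.0), np.float64(19.8)), (56, np.float64(121.6), np.float64(15.3)), (136, np.float64(62.9), np.float64(14.6)), (140, np.float64(59.8), np.float64(15.6)), (143, np.float64(56.7), np.float64(29.6)), (146, np.float64(54.6), np.float64(29.5)), (150, np.float64(51.6), np.float64(29.5)), (200, np.float64(13.6), np.float64(23.8)), (250, np.float64(-28.5), np.float64(16.8)), (260, np.float64(-37.2), np.float64(16.0)), (263, np.float64(-41.0), np.float64(12.5)), (266, np.float64(-46.6), np.float64(3.8)), (269, np.float64(-49.1), np.float64(4.5)), (275, np.float64(-54.6), np.float64(4.2))]
280 [(48, np.float64(123.0), np.float64(28.1)), (52, np.float64(122.5), np.float64(21.3)), (56, np.float64(122.1), np.float64(13.9)), (136, np.float64(62.8), np.float64(16.3)), (140, np.float64(59.8), np.f
[... 400 characters left out ...]
8)), (275, np.float64(-54.6), np.float64(4.3))]
300 [(48, np.float64(123.1), np.float64(28.1)), (52, np.float64(122.5), np.float64(21.5)), (56, np.float64(122.1), np.float64(14.0)), (136, np.float64(63.0), np.float64(13.1)), (140, np.float64(59.8), np.float64(14.3)), (143, np.float64(56.7), np.float64(29.7)), (146, np.float64(54.5), np.float64(29.8)), (150, np.float64(51.7), np.float64(28.4)), (200, np.float64(13.5), np.float64(22.8)), (250, np.float64(-28.7), np.float64(16.1)), (260, np.float64(-37.8), np.float64(14.4)), (263, np.float64(-40.4), np.float64(14.3)), (266, np.float64(-46.3), np.float64(4.8)), (269, np.float64(-48.8), np.float64(5.3)), (275, np.float64(-54.3), np.float64(5.0))]
```

>>> step_arm --motion '[0,-1,0,0,0,-0.72,0.73,0,-1,0,0,0,-0.71,0.73,0,-1,0,0,1,0,0.73,0,-0.6,0,0,1,0,0.73,0,0,0,0,1,0,0.73]'

```text
time: 24.15
ee_pos: [0.466, 0.0453, 0.2059]
tool_rot: [[-0.372, 0.006, 0.928], [-0.928, -0.0, -0.372], [-0.002, -1.0, 0.006]]
wrist_force: [-0.6, 0.7, 0.0]
finger_gap: 0.062
```

>>> step_arm --motion '[0,0,0,0,1,0,0.73,0,0,0,0,1,0,0.73,0,0,0,0,1,0,0.73,0,0,0,0,1,0,0.73,0,0,0,0,1,0,0.73]'

```text
time: 24.65
ee_pos: [0.4643, 0.0452, 0.2024]
tool_rot: [[-0.787, 0.001, 0.617], [-0.617, -0.0, -0.787], [-0.0, -1.0, 0.0]]
wrist_force: [-0.1, 0.4, -0.4]
finger_gap: 0.0621
```

>>> step_arm --motion '[0,0,0,0,1,0,0.73,0,0,0,0,1,0,0.73,0,0,0,0,1,0,0.73,0,0,0,0,1,0,0.73,0,0,0,0,1,0,0.73]'

```text
time: 25.15
ee_pos: [0.4643, 0.0452, 0.2024]
tool_rot: [[-0.99, 0.001, 0.142], [-0.142, 0.0, -0.99], [-0.001, -1.0, 0.0]]
wrist_force: [0.4, -1.0, 0.6]
finger_gap: 0.0621
```

>>> step_arm --motion '[0,0,0,0,1,0,0.73,0,0,0,0,1,0,0.73,0,0,0,0,0.88,0,0.73,0,0,0,0,0,1,0.73,0,0,0,0,0,1,0.73]'

```text
time: 25.65
ee_pos: [0.4651, 0.045, 0.2027]
tool_rot: [[-0.965, 0.21, -0.155], [0.152, -0.033, -0.988], [-0.212, -0.977, -0.0]]
wrist_force: [-1.2, 0.8, -0.7]
finger_gap: 0.0622
```

>>> step_arm --motion '[0,0,0,0,0,1,0.73,0,0,0,0,0,1,0.73,0,0,0,0,0,1,0.73,0,0,0,0,0,0.83,0.73,0,0,0,0,0,0,0.73]'

```text
time: 26.15
ee_pos: [0.4625, 0.0456, 0.2001]
tool_rot: [[-0.81, 0.565, -0.154], [0.126, -0.088, -0.988], [-0.572, -0.82, 0.0]]
wrist_force: [-0.6, -0.4, -0.3]
finger_gap: 0.0623
```

>>> step_arm --motion '[-0.39,0.58,0.82,0,0,0,0.73,-0.39,0.58,0.82,0,0,0,0.73,-0.39,0.58,0.82,0,0,0,0.73,-0.39,0.58,0.82,0,0,0,0.73,-0.39,0.58,0.82,0,0,0,0.73]'

```text
time: 26.65
ee_pos: [0.5302, -0.0702, 0.1713]
tool_rot: [[-0.81, 0.566, -0.155], [0.127, -0.088, -0.988], [-0.573, -0.82, -0.0]]
wrist_force: [-0.2, 0.6, 0.1]
finger_gap: 0.0625
```

>>> step_arm --motion '[-0.39,0.58,0.82,0,0,0,0.73,-0.39,0.58,0.82,0,0,0,0.73,0,0,0,0,0,0,0.73,0,0,0,0,0,0,0.73]'

```text
time: 27.05
ee_pos: [0.5552, -0.1148, 0.1581]
tool_rot: [[-0.81, 0.565, -0.155], [0.128, -0.088, -0.988], [-0.572, -0.82, -0.001]]
wrist_force: [-0.8, -0.1, -0.2]
finger_gap: 0.0626
```

```bash
python3 mp.py w7 '(.620,-.1246,.0602)'; python3 - <<'E'
from h import *
np.set_printoptions(precision=4,suppress=True)
c=load('wrist');s=arm.sense();R=s['tool_rot'];p=s['ee_pos'];print(R.tolist())
q=(cloud(c)-p)@R
g=cv2.cvtColor(c['rgb'],cv2.COLOR_RGB2GRAY)
# profiles: along centre column and rows in image
for u in(270,280,290): print(u,[(v,*(q[v,u]*1000).round(0).astype(int)) for v in range(130,180,3) if np.isfinite(q[v,u,0])])
for u in(270,280,290): print(u,[(v,*(q[v,u]*1000).round(0).astype(int)) for v in range(235,275,3) if np.isfinite(q[v,u,0])])
E
```

```text
27.05 [ 0.5552 -0.1148  0.1581] 0.06256815670674273
6346 guess tool [ 0.0022  0.1177 -0.0003] med [0.0011 0.1196 0.0007]
rect tool (x,z) mm ((6.492786407470703, 0.6458168029785156), (50.00014877319336, 104.21189880371094), 89.76713562011719)
normal tool [-0.003   1.      0.0038] mean [0.0024 0.1196 0.0007] surf y 0.11964376511371612
lo/hi [-0.0443  0.1178 -0.0237] [0.0552 0.1217 0.025 ]
[[-0.8099922343095848, 0.5656968955130531, -0.1545949635824545], [0.12703870807035905, -0.08809669257749181, -0.9879778030951509], [-0.5725152810274855, -0.8198938926250158, -0.0005077659092639236]]
270 [(130, np.int64(-54), np.int64(184), np.int64(-9)), (133, np.int64(-51), np.int64(183), np.int64(-9)), (136, np.int64(-52), np.int64(135), np.int64(-7)), (139, np.int64(-49), np.int64(137), np.int64(-7)), (142, np.int64(-40), np.int64(211), np.int64(-10)), (145, np.int64(-45), np.int64(125), np.int64(-7)), (148, np.int64(-43), np.int64(121), np.int64(-7)), (151, np.int64(-41), np.int64(121), np.int64(-7)), (154, np.int64(-38), np.int64(121), np.int64(-7)), (157, np.int64(-36), np.int64(120), np.int64(-
[... 3489 characters left out ...]
[(235, np.int64(34), np.int64(120), np.int64(10)), (238, np.int64(37), np.int64(120), np.int64(10)), (241, np.int64(40), np.int64(121), np.int64(10)), (244, np.int64(43), np.int64(120), np.int64(10)), (247, np.int64(46), np.int64(120), np.int64(10)), (250, np.int64(48), np.int64(119), np.int64(10)), (253, np.int64(52), np.int64(120), np.int64(10)), (256, np.int64(69), np.int64(149), np.int64(11)), (259, np.int64(71), np.int64(146), np.int64(11)), (262, np.int64(73), np.int64(145), np.int64(11)), (265, np.int64(76), np.int64(144), np.int64(11)), (268, np.int64(78), np.int64(140), np.int64(11)), (271, np.int64(80), np.int64(139), np.int64(11)), (274, np.int64(83), np.int64(137), np.int64(11))]
```

>>> step_arm --motion '[0.05,0.9,0.02,0,0,0,0.73,0.05,0.9,0,0,0,0,0.73,0.05,0.9,0,0,0,0,0.73,0,0.9,0,0,0,0,0.73,0,0.8,0,0,0,0,0.73]'

```text
time: 27.6
ee_pos: [0.6146, -0.1228, 0.0656]
tool_rot: [[-0.81, 0.567, -0.153], [0.125, -0.088, -0.988], [-0.573, -0.819, -0.0]]
wrist_force: [0.2, -0.0, 0.1]
finger_gap: 0.0624
```

>>> step_arm --motion '[0,0.5,0,0,0,0,0.73,0,0.3,0,0,0,0,0.73,0,0,0,0,0,0,0.73,0,0,0,0,0,0,0.73]'

```text
time: 28.0
ee_pos: [0.6256, -0.1254, 0.0502]
tool_rot: [[-0.809, 0.567, -0.154], [0.126, -0.088, -0.988], [-0.574, -0.819, 0.0]]
wrist_force: [0.0, -0.2, -0.3]
finger_gap: 0.0624
```

>>> step_arm --motion '[0,0.15,0.04,0,0,0,0.73,0,0,0,0,0,0,0.73,0,0,0,0,0,0,0.4,0,0,0,0,0,0,0.4,0,0,0,0,0,0,0.4]'

```text
time: 28.5
ee_pos: [0.6273, -0.1272, 0.0468]
tool_rot: [[-0.809, 0.567, -0.155], [0.127, -0.089, -0.988], [-0.574, -0.819, -0.0]]
wrist_force: [-5.2, 0.2, 5.9]
finger_gap: 0.0493
```

>>> step_arm --motion '[0,-0.5,0,0,0,0,0.4,0,-0.8,0,0,0,0,0.4,0,-1,0,0,0,0,0.4,0,-1,0,0,0,0,0.4,0,-1,0,0,0,0,0.4]'

```text
time: 29.0
ee_pos: [0.5657, -0.1174, 0.1348]
tool_rot: [[-0.81, 0.566, -0.155], [0.127, -0.089, -0.988], [-0.573, -0.82, -0.0]]
wrist_force: [-0.0, 0.5, -0.7]
finger_gap: 0.0492
```

>>> step_arm --motion '[0,-1,0,0,0,0,0.4,0,-1,0,0,0,0,0.4,0,0,0,0,0,0,0.4,0,0,0,0,0,0,0.4]'

```text
time: 29.4
ee_pos: [0.5383, -0.1132, 0.1757]
tool_rot: [[-0.809, 0.567, -0.155], [0.127, -0.089, -0.988], [-0.574, -0.819, 0.0]]
wrist_force: [-1.3, 0.4, 0.2]
finger_gap: 0.0491
```

```bash
sed -i 's/(q\[:,:,0\]>-.07)/(q[:,:,0]>-.07)\&(q[:,:,1]<-.009)/; s/print(len(S))/print(len(S)); S2=S[S[:,0]>-.045]; print("fit",np.polyfit(S2[:,0],S2[:,1],1))/' held.py; python3 held.py w8
```

```text
29.4 [ 0.5383 -0.1132  0.1757] [[-0.8088125950210511, 0.5673308621936329, -0.15478332900523273], [0.1265010353234014, -0.08919364399980015, -0.9879483700741372], [-0.5742992897413512, -0.8186453363164453, 0.00037300122444953304]] 0.04907482460335889 [-1.2603  0.3662  0.1554]
6661
fit [ 0.0015 -0.0137]
x lo [-0.0492 -0.049  -0.0485] y~x fit [-0.0252 -0.0145] z [-0.0206  0.0206]
```

>>> step_arm --motion '[0,0,0,0,0,-0.97,0.4,0,0,0,0,0,-0.97,0.4,0,0,0,0,0,-0.97,0.4,0,0,0,0,0,-0.97,0.4,0,0,0,0,0,-0.97,0.4]'

```text
time: 29.95
ee_pos: [0.5381, -0.1129, 0.1734]
tool_rot: [[-0.983, 0.095, -0.154], [0.154, -0.014, -0.988], [-0.096, -0.995, -0.0]]
wrist_force: [-0.2, 0.2, 0.1]
finger_gap: 0.0493
```

>>> step_arm --motion '[0,0,0,0,0,-0.98,0.4,0,0,0,0,-1,0,0.4,0,0,0,0,-1,0,0.4,0,0,0,0,-1,0,0.4,0,0,0,0,-1,0,0.4]'

```text
time: 30.45
ee_pos: [0.5379, -0.1128, 0.1726]
tool_rot: [[-0.964, -0.004, 0.265], [-0.265, 0.001, -0.964], [0.003, -1.0, -0.002]]
wrist_force: [-0.2, 0.1, -0.0]
finger_gap: 0.0493
```

>>> step_arm --motion '[0,0,0,0,-1,0,0.4,0,0,0,0,-1,0,0.4,0,0,0,0,-1,0,0.4,0,0,0,0,-1,0,0.4,0,0,0,0,-1,0,0.4]'

```text
time: 30.95
ee_pos: [0.5379, -0.1128, 0.1727]
tool_rot: [[-0.703, -0.003, 0.712], [-0.712, 0.001, -0.703], [0.001, -1.0, -0.003]]
wrist_force: [-0.3, 0.1, -1.4]
finger_gap: 0.0493
```

>>> step_arm --motion '[0,0,0,0,-1,0,0.4,0,0,0,0,-1,0,0.4,0,0,0,0,-1,0,0.4,0,0,0,0,-1,0,0.4,0,0,0,0,-1,0,0.4]'

```text
time: 31.45
ee_pos: [0.5379, -0.1128, 0.1727]
tool_rot: [[-0.253, -0.003, 0.968], [-0.968, 0.001, -0.253], [-0.0, -1.0, -0.004]]
wrist_force: [-0.8, 0.2, -0.7]
finger_gap: 0.049
```

>>> step_arm --motion '[0,0,0,0,-1,0,0.4,0,0,0,0,-0.88,0,0.4,0,0,0,0,0,0,0.4]'

```text
time: 31.75
ee_pos: [0.5378, -0.1128, 0.173]
tool_rot: [[-0.063, -0.003, 0.998], [-0.998, 0.001, -0.063], [-0.001, -1.0, -0.003]]
wrist_force: [-0.9, 0.2, -0.6]
finger_gap: 0.0492
```

>>> step_arm --motion '[-0.86,0,-0.67,0,0,0,0.4,-0.86,0,-0.67,0,0,0,0.4,-0.86,0,-0.67,0,0,0,0.4,-0.87,0,-0.66,0,0,0,0.4,-0.87,0,-0.66,0,0,0,0.4]'

```text
time: 32.25
ee_pos: [0.461, 0.0008, 0.174]
tool_rot: [[-0.065, -0.002, 0.998], [-0.998, 0.001, -0.065], [-0.0, -1.0, -0.002]]
wrist_force: [-0.2, 0.5, -0.1]
finger_gap: 0.0493
```

>>> step_arm --motion '[0,0.94,0,0,0,0,0.4,0,0.94,0,0,0,0,0.4,0,0.94,0,0,0,0,0.4,0,0.94,0,0,0,0,0.4,0,0.94,0,0,0,0,0.4]'

```text
time: 32.75
ee_pos: [0.4614, 0.0001, 0.0558]
tool_rot: [[-0.065, -0.001, 0.998], [-0.998, 0.0, -0.065], [-0.0, -1.0, -0.001]]
wrist_force: [0.4, 0.1, 0.1]
finger_gap: 0.0493
```

>>> step_arm --motion '[0,0,0,0,0,0.72,0.4,0,0,0,0,0,0.71,0.4,0,0,0,0,0,0,0.4,0,0,0,0,0,0,0.4]'

```text
time: 33.15
ee_pos: [0.4616, -0.0003, 0.0571]
tool_rot: [[-0.065, 0.008, 0.998], [-0.987, 0.148, -0.065], [-0.148, -0.989, -0.002]]
wrist_force: [-0.4, -0.6, 0.5]
finger_gap: 0.0493
```

```bash
python3 held.py w9; python3 - <<'E'
from chk import *
import chk
g=cv2.cvtColor(c['rgb'],cv2.COLOR_RGB2GRAY)
for u in(270,280,290):
    print(u,[(v,*(T[v,u]*1000).round(0).astype(int).tolist()) for v in range(0,200,6) if np.isfinite(T[v,u,0])])
E
```

```text
33.15 [ 0.4616 -0.0003  0.0571] [[-0.06454991687050318, 0.008126821344666423, 0.9978813872434154], [-0.9868558393950883, 0.14793631718873648, -0.06504151219374561], [-0.14815147816956378, -0.988963498230074, -0.0015292758769566148]] 0.04925427914152648 [-0.3533 -0.5765  0.5248]
6562
fit [ 0.0002 -0.0139]
x lo [-0.0486 -0.0484 -0.0479] y~x fit [-0.0284 -0.0148] z [-0.0207  0.0206]
270 [(0, -5, 83, 14), (6, -5, 79, 16), (12, -5, 77, 14), (18, -5, 74, 14), (24, -5, 70, 15), (30, -5, 68, 14), (36, -5, 64, 14), (42, -4, 56, 29), (48, -4, 53, 30), (54, -4, 50, 30), (60, -4, 47, 28), (66, -4, 44, 28), (72, -4, 41, 28), (78, -5, 38, 27), (84, -5, 35, 27), (90, -5, 32, 25), (96, -5, 29, 26), (102, -5, 26, 25), (108, -5, 22, 25), (114, -5, 19, 25), (120, -5, 16, 24), (126, -5, 13, 23), (132, -5, 9, 22), (138, -5, 6, 21), (144, -5, 3, 20), (150, -5, -1, 20), (156, -5, -4, 20), (162, -5, -8, 20), (168, -3, -10, 71), (174, -3, -12, 78), (180, -3, -15, 78), (186, -3, -17, 77), (192, -3, -20, 77), (198, -3, -22, 77)]
280 [(0, 1, 83, 15), (6, 1, 80, 14), (12, 1, 77, 15), (18, 1, 74, 15), (24, 1, 70,
[... 419 characters left out ...]
72), (174, 1, -12, 77), (180, 1, -15, 77), (186, 1, -17, 78), (192, 1, -20, 78), (198, 1, -22, 76)]
290 [(0, 7, 83, 14), (6, 7, 80, 15), (12, 7, 77, 15), (18, 7, 73, 15), (24, 7, 71, 13), (30, 7, 68, 14), (36, 7, 64, 14), (42, 6, 56, 29), (48, 6, 53, 29), (54, 6, 50, 29), (60, 6, 47, 29), (66, 6, 44, 28), (72, 6, 41, 27), (78, 6, 38, 27), (84, 6, 35, 27), (90, 6, 32, 27), (96, 7, 29, 26), (102, 7, 26, 24), (108, 7, 22, 24), (114, 7, 19, 24), (120, 7, 16, 24), (126, 7, 13, 24), (132, 7, 9, 23), (138, 7, 6, 22), (144, 7, 3, 21), (150, 7, -1, 21), (156, 7, -4, 21), (162, 7, -8, 19), (168, 5, -10, 71), (174, 5, -12, 77), (180, 5, -15, 77), (186, 5, -17, 77), (192, 5, -20, 77), (198, 5, -22, 77)]
```

>>> step_arm --motion '[0.06,0.44,0,0,0,0,0.4,0.06,0.44,0,0,0,0,0.4,0.06,0.44,0,0,0,0,0.4,0.06,0.4,0,0,0,0,0.4,0,0,0,0,0,0,0.4]'

```text
time: 33.7
ee_pos: [0.4601, 0.0009, 0.0121]
tool_rot: [[-0.063, 0.005, 0.998], [-0.987, 0.15, -0.063], [-0.15, -0.989, -0.004]]
wrist_force: [-0.3, 0.5, -0.9]
finger_gap: 0.0489
```

>>> step_arm --motion '[0.01,0.08,0,0,0,0,0.4,0,0,0,0,0,0,0.4]'

```text
time: 33.9
ee_pos: [0.4621, 0.0004, 0.0125]
tool_rot: [[-0.062, 0.01, 0.998], [-0.987, 0.149, -0.063], [-0.149, -0.989, 0.0]]
wrist_force: [0.2, 1.0, 0.1]
finger_gap: 0.0491
```

>>> step_arm --motion '[0.01,0.05,0,0,0,0,0.4,0,0,0,0,0,0,0.4]'

```text
time: 34.1
ee_pos: [0.4622, 0.0003, 0.0114]
tool_rot: [[-0.062, 0.01, 0.998], [-0.987, 0.149, -0.063], [-0.149, -0.989, 0.001]]
wrist_force: [-0.6, 0.9, -0.8]
finger_gap: 0.0488
```

>>> step_arm --motion '[0,0.04,0,0,0,0,0.4,0,0,0,0,0,0,0.4]'

```text
time: 34.3
ee_pos: [0.462, 0.0005, 0.0102]
tool_rot: [[-0.062, 0.01, 0.998], [-0.987, 0.149, -0.063], [-0.149, -0.989, 0.0]]
wrist_force: [-0.1, -0.1, -0.6]
finger_gap: 0.049
```

>>> step_arm --motion '[0,0.04,0,0,0,0,0.4,0,0,0,0,0,0,0.4]'

```text
time: 34.5
ee_pos: [0.4618, 0.0007, 0.0091]
tool_rot: [[-0.062, 0.009, 0.998], [-0.987, 0.149, -0.063], [-0.149, -0.989, -0.0]]
wrist_force: [-0.5, 0.2, -0.2]
finger_gap: 0.049
```

>>> step_arm --motion '[0,0.03,0,0,0,0,0.4,0,0,0,0,0,0,0.4]'

```text
time: 34.7
ee_pos: [0.462, 0.0008, 0.0087]
tool_rot: [[-0.062, 0.009, 0.998], [-0.987, 0.149, -0.063], [-0.149, -0.989, -0.0]]
wrist_force: [-1.5, -0.6, 3.2]
finger_gap: 0.0494
```

>>> step_arm --motion '[0,0,0,0,0,0,0.62,0,0,0,0,0,0,0.68,0,0,0,0,0,0,0.7]'

```text
time: 35.0
ee_pos: [0.4619, 0.0008, 0.0083]
tool_rot: [[-0.062, 0.009, 0.998], [-0.987, 0.149, -0.063], [-0.149, -0.989, -0.0]]
wrist_force: [1.0, 0.7, -0.0]
finger_gap: 0.0601
```

>>> step_arm --motion '[0,-0.4,0,0,0,0,0.7,0,-0.8,0,0,0,0,0.7,0,-1,0,0,0,0,0.7,0,-1,0,0,0,0,0.7,0,-1,0,0,0,0,0.7]'

```text
time: 35.5
ee_pos: [0.461, -0.015, 0.1139]
tool_rot: [[-0.062, 0.01, 0.998], [-0.987, 0.149, -0.063], [-0.149, -0.989, 0.001]]
wrist_force: [-0.2, 0.5, -0.3]
finger_gap: 0.0599
```

>>> step_arm --motion '[0,-1,0,0,0,0,0.7,0,-1,0,0,0,0,0.7,0,-1,0,0,0,0,0.7,0,0,0,0,0,0,0.7,0,0,0,0,0,0,0.7]'

```text
time: 36.0
ee_pos: [0.4605, -0.0262, 0.1871]
tool_rot: [[-0.062, 0.011, 0.998], [-0.987, 0.148, -0.063], [-0.149, -0.989, 0.002]]
wrist_force: [-0.5, -0.7, -0.8]
finger_gap: 0.0596
```

```bash
python3 - <<'E'
from h import *
s=arm.sense();print(s['time'],s['ee_pos'],s['wrist_force'],s['finger_gap'])
c=snap('wrist');cv2.imwrite('pics/w10.png',c['rgb'][:,:,::-1])
E
python3 - <<'E'
from chk import *
for u in(270,280,290):
    print(u,[(v,*(T[v,u]*1000).round(0).astype(int).tolist()) for v in range(20,330,4) if np.isfinite(T[v,u,0])])
E
```

```text
36.0 [ 0.46049905 -0.0261717   0.18712583] [-0.51460401 -0.72328414 -0.79842024] 0.05959927170761396
270 [(20, -8, 100, 15), (24, -8, 96, 15), (28, -8, 93, 15), (32, -8, 89, 15), (36, -8, 85, 16), (40, -8, 83, 14), (44, -8, 78, 15), (48, -8, 75, 15), (52, -8, 71, 15), (56, -8, 67, 15), (60, -8, 64, 14), (64, -8, 56, 30), (68, -8, 52, 30), (72, -8, 49, 28), (76, -8, 46, 27), (80, -8, 42, 27), (84, -8, 39, 28), (88, -8, 35, 26), (92, -8, 32, 25), (96, -8, 28, 26), (100, -8, 24, 26), (104, -8, 21, 25), (108, -8, 17, 23), (112, -8, 13, 24), (116, -8, 10, 22), (120, -8, 6, 22), (124, -8, 2, 21), (128, -8, -1, 21), (132, -8, -5, 20), (136, -8, -10, 29), (140, -8, -13, 28), (144, -8, -17, 29), (148, -8, -21, 26), (152, -8, -25, 27), (156, -8, -29, 27), (160, -8, -33, 25), (164, -8, -37, 25), (168, -8, -41, 24), (172, -8, -45, 24), (176, -8, -48, 24), (180, -9, -53, 22), (184, -9, -57, 22), (188, -9, -61, 22), (192, -9, -65, 21), (196, -9, -69, 20), (200, -9, -73, 20), (204, -9, -77, 19), (208, -9, -82, 19), (212, -9, -86, 18), (216, -9, -90, 17), (220, -9, -95, 16), (224, -9, -99, 16), (228
[... 2785 characters left out ...]
5, 20), (196, 12, -69, 20), (200, 12, -73, 19), (204, 12, -77, 20), (208, 12, -82, 19), (212, 12, -86, 19), (216, 12, -90, 17), (220, 12, -95, 17), (224, 12, -99, 16), (228, 12, -104, 15), (232, 12, -108, 13), (236, 12, -115, 4), (240, 12, -119, 4), (244, 12, -124, 4), (248, 12, -128, 4), (252, 12, -133, 5), (256, 12, -137, 5), (260, 13, -142, 4), (264, 13, -146, 5), (268, 12, -151, 6), (272, 13, -156, 4), (276, 13, -161, 4), (280, 13, -165, 4), (284, 13, -169, 6), (288, 13, -177, -2), (292, 13, -182, -3), (296, 13, -187, -3), (300, 13, -192, -2), (304, 13, -196, -2), (308, 13, -201, -2), (312, 13, -206, -2), (316, 13, -211, -1), (320, 13, -216, -2), (324, 13, -221, -2), (328, 13, -226, -2)]
```

View pics/w10.png

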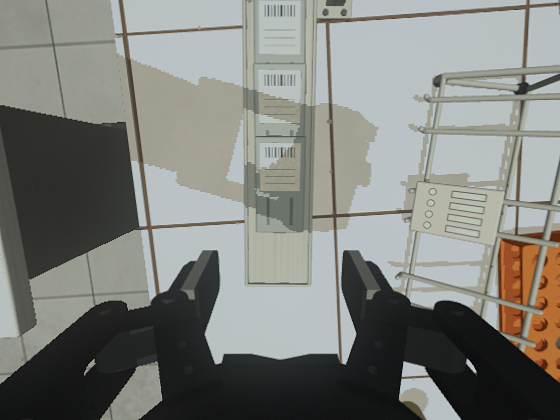

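The last picture shows the row of three. A is under the stop, B's label end is at row 64 and C's at row 135, with C's tail on the floor at row 232. All labels are visible and the cassette is still on the rack at (458,212). The gripper is clear.

```bash
python3 -c "
from bench import arm
print(arm.hand_in(), arm.sense()['time'])"
```

```text
the job is handed in; nothing more can be done
the job is handed in; nothing more can be done
```

The job is done and handed in at about 36 s of the allowed 66 s.

- **Stop flag:** I pressed it down until it met its hard stop, at 15 N with the finger end 44 mm above the counter.
- **Mailer A:** I pushed it against the stop with 15 N. It sat square and centred, and was still there after B was laid. The stop end was out of view after C was laid, so A's seat and the flag were not looked at again before hand-in.
- **Mailers B and C:** I laid them behind A, face up with label ends toward the stop.
    - **Overlap:** about 34 mm for B on A and 33 mm for C on B, against a target of about 33 mm.
    - **Tilt:** B measured 9.2°, and the depth readings put C at about 8–9°, as expected for this overlap. Both tails are on the tray floor.
    - **Labels:** the last picture shows all three clear.
- **Bystanders:** the cassette is still on the rack, and I saw nothing else disturbed. The items beside the tray and rack were not all in the last view.

**Disagreements and overruns:**
- **Camera offset:** the wrist camera read about 1.5 mm low and 2 mm short along the tray. I used differences between readings and the contact positions instead.
- **First tilt reading:** my first reading of B's tilt in the gripper was wrong by 2.5°, because it included B's front edge. I corrected it before placing B.
- **Picture budget:** I viewed 12 pictures, two over.

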